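Chock a row of shells lying on their sides

ROBOT

A 6-joint arm with a two-finger parallel gripper is mounted at the origin on a cart in front of the work surface, level with it; the furniture and walls round the work are solid. World frame = base frame: x ahead of the robot, y to its left, z up, the work surface at z = 0. Lengths are in mm, angles in rad, forces in N, time in s.
With the tool pointing down it reaches from about 350 to 1000 mm from the base axis. Payload 7.1 kg.
Tool frame: the origin (TCP) lies at the very end of the fingers, on their centre line; the grasp point (between the pads) lies 19 mm behind it; x points along the fingers, z is the direction in which the jaws open and shut, and the axes are right-handed (so a half turn about x gives the same grasp; the last joint's range is limited). The gripper opens to 85 mm and grips with 20 to 120 N. Pads are 22 mm wide; open, the fingers measure 114 mm over their backs; the gripper's body (76 mm by 85 mm) begins 54 mm behind the grasp point. The pads swing forward as they close: fully open they stand 13 mm farther back than shut.
Start: joints at [-1.236, 0.423, 1.63, -0, 1.089, -0.019], TCP at [216.557, -586.266, 211.019] pointing down, gripper open.
Joint ranges: [-3, 3], [-0.9, 2.11], [0.09, 2.58], [-1.31, 4.45], [0.11, 2.69], [-2.54, 2.54]. Speed limits (rad/s): [2.39, 2.39, 3.01, 3.14, 3.14, 3.14].

INTERFACE

Orientations are given as [roll, pitch, yaw] about the fixed x, y, z axes, in that order (R = Rz(yaw) Ry(pitch) Rx(roll)).
In Python, from cell import robot gives the robot as it stands.
- The arm moves only by the tool send_rows, never from a script. Its argument "steps" is a list of rows, each a list of 7 numbers: the turn, a rotation vector about the tool's x, y, z in rad, then the shift along the tool's x, y, z in cm, then the closure, from 0 (fully open) to 1 (shut). A call has 1 to 5 rows; each row shifts and turns the commanded pose from where the row before left it, along the tool's axes as they then stand; what a row does not reach is not made up. A row lasts 1/8 s, in which the tool goes at most 62.5 mm and 10.7 degrees, less where a joint would pass 70% of its speed; a pose out of reach is approached as far as the arm can. A call with a gripper value outside its range is refused whole. The fingers move at their own pace and stop on an object; the grip force is fixed at half the most. Time passes only in rows, so rows that do not move let the fingers close. It gives the time, the measured TCP pose, the force and the opening at its end, in the units of the state.
- robot.sense(): the state, without advancing time (a new reading comes with each control period).
- robot.camera(name): name is "side" or "top" or "wrist"; returns the picture (420x560x3 uint8, red, green, blue); there is no depth.
- robot.camera_info(name): a dict with "camera_matrix" (3x3 intrinsics, pixels), "cam_to_world" (4x4, takes a point from camera to world coordinates). Camera axes: x right, y up, looking along -z (the intrinsics and any distortion apply to the point x, -y, -z); pixel columns grow to the right and rows downward; lengths in mm; the calibration is good to about 2 mm. A picture is of the moment at which its call begins: read the wrist's pose just before it. camera_info takes no time and is no camera call; for the wrist camera it gives the pose at the moment of the call.
- robot.sign_off(): hands the job in, once; it reports no verdict.
Trained networks look in the newest picture that a camera, given by its name, has taken for a name from the list of things; names that differ only in an ending like _2 or _b are one class to them, and where a whole thing is asked for, a point or a joint stands for the part that bears it (a point fixed in the world has none). Each returns a list of dicts, best first, with "p" (0 to 1); they miss things now and then, are a little off and sometimes report something else, mostly with a low value. They report only what shows in the picture. A call takes as long as a camera call.
- robot.find_in(label, camera): "position" ([x, y, z] in mm, in world coordinates, good to about 4 mm: the middle of the surface that is visible of it).
- robot.masks_of(label, camera): "mask" (420x560 bool, what is visible of it).
- robot.place_of(label, camera): "position" ([x, y, z] in mm, in world coordinates, good to about 4 mm: a listed point, or the origin of a listed thing).
The state is a dict: "time": time; "q": joint angles; "dq": joint speeds; "joint_efforts": joint torques, N m; "position": TCP position; "tool_rot": TCP orientation; "wrist_force": force on the tool from outside, world axes, zero at the start; "moment": the same for the moment, N m; "gripper_width": finger opening in mm.
Only numpy, scipy, OpenCV 4.12 (cv2) and the standard library are available. Lean on these libraries where they do the work, as an engineer would, in place of code of your own. Each camera call takes 0.05 s, during which the arm holds its last target.

TASK

Lay the stray shell on its side next to the other two as the outermost of the row of three, close the row up tight and square against the upright face of the fence, roughly centred on it, and push the wedge chock, toe first and square, snugly against the outer side of the stray shell so that the row cannot roll apart. The two shells already in front of the fence keep their order; everything ends standing still on the deck. Do not shift or knock over the bottle, the tall cup, the ball tap or the manifold.

Things in the scene. Friction and masses are not known exactly. Their poses are not given: they have to be found in the camera images.
- fence: stop fence: fixed aluminium angle, 200 mm long, upright plate 45 mm high, its 50 mm foot on the side away from the shells. Origin on the deck 100 mm in front of the middle of the upright face. x points level out from the face along the row (the face is x = -0.100), y runs along the fence, z up. In the tight row the shell axes lie at x = -0.071, -0.013 and 0.045.
- shell_near: stainless teat cup shell on its side: cylinder 58 mm in diameter, 166 mm long, with a thin nipple standing out 30 mm further at the domed end, within the diameter; 0.14 kg, rolls easily. Origin: on the axis at the open end; z runs along the shell to the nipple. It lies in front of the fence, the nearer of two, roughly parallel to the face and off it by a gap.
- shell_mid: stainless teat cup shell on its side: cylinder 58 mm in diameter, 166 mm long, with a thin nipple standing out 30 mm further at the domed end, within the diameter; 0.14 kg, rolls easily. Origin: on the axis at the open end; z runs along the shell to the nipple. It lies in front of shell_near, seen from the fence, roughly parallel, with a gap between.
- shell_stray: stainless teat cup shell on its side: cylinder 58 mm in diameter, 166 mm long, with a thin nipple standing out 30 mm further at the domed end, within the diameter; 0.14 kg, rolls easily. Origin: on the axis at the open end; z runs along the shell to the nipple. It lies away from the row, to the left of it, roughly crosswise to the row's shells, under hook rods that hang 0.56 m above the deck.
- shell_near_center (a point): point on the axis of shell_near, halfway along the 166 mm cylinder (83 mm from the open end); 29 mm above the deck when the shell lies on it
- shell_mid_center (a point): point on the axis of shell_mid, halfway along the 166 mm cylinder (83 mm from the open end); 29 mm above the deck when the shell lies on it
- shell_stray_center (a point): point on the axis of shell_stray, halfway along the 166 mm cylinder (83 mm from the open end); 29 mm above the deck when the shell lies on it
- chock: loose grey steel wedge chock, 0.4 kg, 110 mm long (its y), 50 mm deep (its x). Origin: centre of the underside; z up. Its ramp faces +x and falls from 39 mm high at x = -0.013 to the toe at x = 0.025. A shell lying against the ramp has its axis 41 mm ahead (+x) of the origin. Starts upright at any yaw, far left, or at the right behind the fence. Sliding it takes about 2.5 N.
- chock_plate (a point): middle of the top edge of the chock's upright grip plate, 19 mm behind the chock's origin and 75 mm above its underside. The plate is 12 mm thick (chock x -0.025 to -0.013), 75 mm high, 110 mm long; it can be pinched across its thickness above the ramp, or pushed on its flat back.
- bottle: bystander: squeeze bottle, 56 mm diameter, 150 mm tall, standing where the chock is not (far left, or right behind the fence). Origin: centre of the underside.
- cup: bystander: assembled teat cup, 55 mm diameter, 302 mm tall, standing left of the lever press. (The deck reaches from x = 0.40 to the press's base at x = 0.675 and the drawer handles at x = 0.61 to 0.64; the press's lever knob stands out to x = 0.62 at y = -0.06, 0.36 m up.) Origin: centre of the underside.
- tap: bystander: ball tap lying on the deck, 40 x 145 x 64 mm, left of the lever press. Origin: centre of the underside, y along its length.
- manifold: bystander: black pipe manifold, 154 x 166 x 108 mm, at the left rear. Origin: centre of the underside.

How it is judged:
By the outcome, as a careful person would: the job done as asked, in the order asked, and still so for the second after the job is handed in, with the robot touching nothing.
It also fails if it takes over 72 s, if anything falls off the work surface, if the arm or the gripper's body presses on something with over 40 N, if the wrist force passes 120 N, or if a joint passes its speed limit or range.

## Working session

There is one attempt and no reset: what is moved stays moved. The work goes in short steps, Python scripts to look and compute and a tool call to move; the robot and the scene stay as the last step left them, time stands still between calls to the robot, and variables do not carry over. Pictures are saved under pics/ and viewed, and the job is handed in when it is done.

Besides the shell and the picture viewer there is one more tool, called after "Emit:" as a command line: name --pt "numbers of a row" for each row, then --argument value for the rest. send_rows: Moves the arm, as the interface text tells. Its arguments: {"type":"object","properties":{"steps":{"type":"array"}},"required":["steps"]}

```bash
ls; mkdir -p pics; python3 - <<'E'
from cell import robot
import cv2,numpy as np
s=robot.sense(); print({k:np.round(v,3).tolist() for k,v in s.items()})
for c in ("side","top"):
    cv2.imwrite(f"pics/{c}0.png",robot.camera(c)[:,:,::-1])
    print(c,robot.camera_info(c))
    for l in ["fence","shell_near_center","shell_mid_center","shell_stray_center","shell_near","shell_mid","shell_stray","chock","chock_plate","bottle","cup","tap","manifold"]:
        r=robot.place_of(l,c); print(l,[(np.round(d["position"]).tolist(),round(d["p"],2)) for d in r][:3])
E
```

```text
pics
{'time': 0.0, 'q': [-1.236, 0.424, 1.631, -0.0, 1.089, -0.019], 'dq': [-0.001, 0.001, 0.001, 0.0, -0.002, -0.0], 'joint_efforts': [0.001, -55.739, -28.174, -0.0, 0.007, -0.0], 'position': [216.387, -585.736, 210.244], 'tool_rot': [3.138, 1.569, 1.921], 'wrist_force': [-0.327, 0.012, 0.244], 'moment': [-0.027, -0.042, -0.01], 'gripper_width': 85.591}
side {'camera_matrix': array([[527.78955038,   0.        , 285.96631026],
       [  0.        , 527.78955038, 216.58409631],
       [  0.        ,   0.        ,   1.        ]]), 'cam_to_world': array([[-8.60933055e-01,  3.84161311e-01, -3.33488175e-01,
         8.37481276e+01],
       [-5.08662500e-01, -6.40360560e-01,  5.75500489e-01,
         9.40564365e+02],
       [ 7.53234792e-03,  6.65100323e-01,  7.46716026e-01,
         1.22958815e+03],
       [ 0.00000000e+00,  0.00000000e+00,  0.00000000e+00,
         1.00000000e+00]])}
fence []
shell_near_center [([522.0, -79.0, 28.0], 0.71)]
shell_mid_center [([508.0, 25.0, 30.0], 0.9), ([744.0, 205.0, 4.0], 0.24)]
shell_stray_center [([522.0, 219.0, 28.0], 0.96)]
shell_near [([606.0, -58
[... 869 characters left out ...]
  [ 0.00000000e+00,  0.00000000e+00,  0.00000000e+00,
         1.00000000e+00]])}
fence [([524.0, 442.0, 4.0], 0.46)]
shell_near_center [([522.0, -76.0, 28.0], 0.63)]
shell_mid_center [([506.0, 28.0, 27.0], 0.95)]
shell_stray_center [([525.0, 222.0, 26.0], 0.58), ([490.0, -349.0, 2.0], 0.36)]
shell_near [([602.0, -60.0, 29.0], 0.92)]
shell_mid [([588.0, 33.0, 31.0], 0.8), ([527.0, 221.0, 24.0], 0.56)]
shell_stray []
chock [([522.0, 440.0, 3.0], 0.67)]
chock_plate [([523.0, 458.0, 78.0], 0.63)]
bottle [([491.0, -348.0, 4.0], 0.8)]
cup [([745.0, 207.0, 0.0], 0.95)]
tap [([680.0, 136.0, 0.0], 0.92), ([525.0, 439.0, 5.0], 0.32)]
manifold [([702.0, 316.0, 6.0], 0.89), ([510.0, 29.0, 26.0], 0.22)]
```

View pics/side0.png

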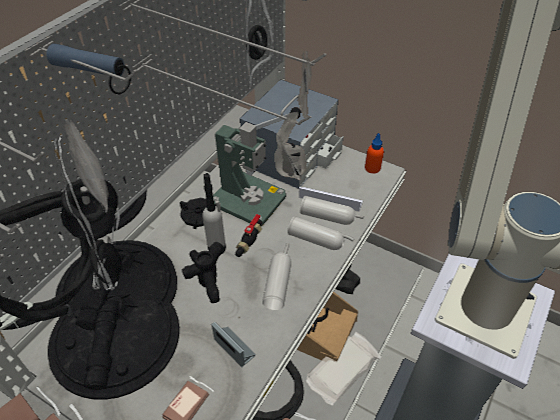

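View pics/top0.png

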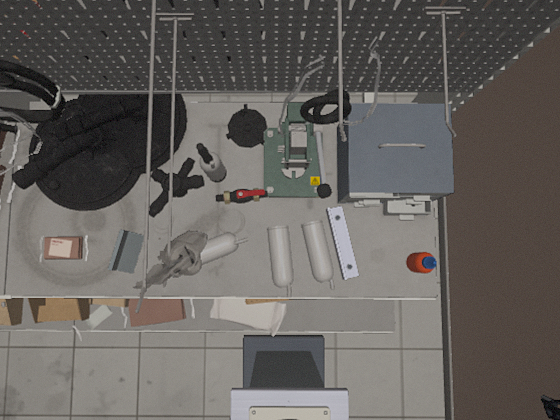

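```bash
cat > h.py <<'E'
from cell import robot
import numpy as np, cv2
def pix(c,P):
    i=robot.camera_info(c); T=np.linalg.inv(i["cam_to_world"]); p=T[:3,:3]@np.array(P,float)+T[:3,3]
    u=i["camera_matrix"]@np.array([p[0],-p[1],-p[2]]); return u[:2]/u[2]
def ray(c,uv):
    i=robot.camera_info(c); M=i["cam_to_world"]; d=np.linalg.inv(i["camera_matrix"])@np.array([uv[0],uv[1],1.])
    d=M[:3,:3]@np.array([d[0],-d[1],-d[2]]); return M[:3,3],d/np.linalg.norm(d)
def atz(c,uv,z):
    o,d=ray(c,uv); return o+d*(z-o[2])/d[2]
def tri(uv1,uv2):
    o1,d1=ray("top",uv1);o2,d2=ray("side",uv2)
    A=np.stack([d1,-d2],1); t=np.linalg.lstsq(A,o2-o1,rcond=None)[0]
    a=o1+d1*t[0];b=o2+d2*t[1]; return (a+b)/2,np.linalg.norm(a-b)
E
python3 - <<'E'
import cv2
a=cv2.imread('pics/top0.png'); b=cv2.imread('pics/side0.png')
cv2.imwrite('pics/z1.png',cv2.resize(a[190:310,230:390],None,fx=5,fy=5,interpolation=cv2.INTER_CUBIC))
cv2.imwrite('pics/z2.png',cv2.resize(a[200:310,90:250],None,fx=5,fy=5,interpolation=cv2.INTER_CUBIC))
cv2.imwrite('pics/z3.png',cv2.resize(b[160:280,240:400],None,fx=5,fy=5,interpolation=cv2.INTER_CUBIC))
E
```

```text
(no output)
```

View pics/z1.png

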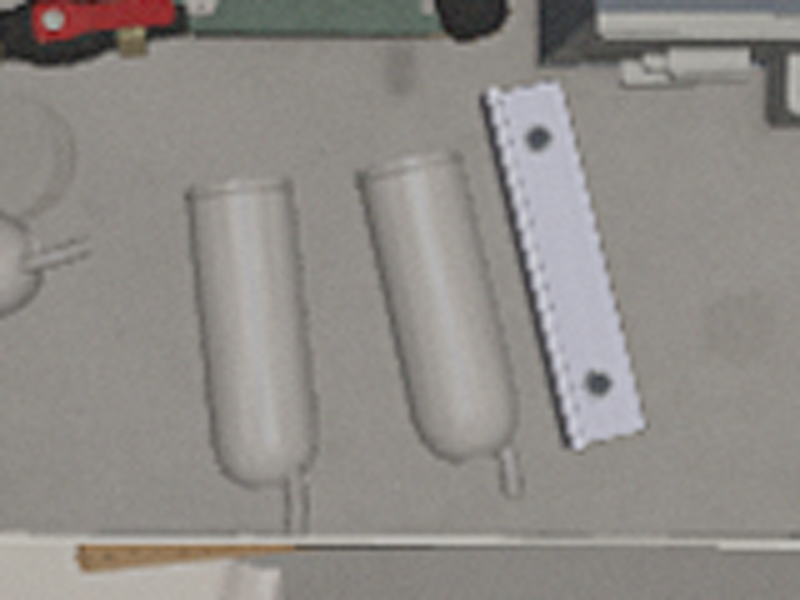

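View pics/z2.png

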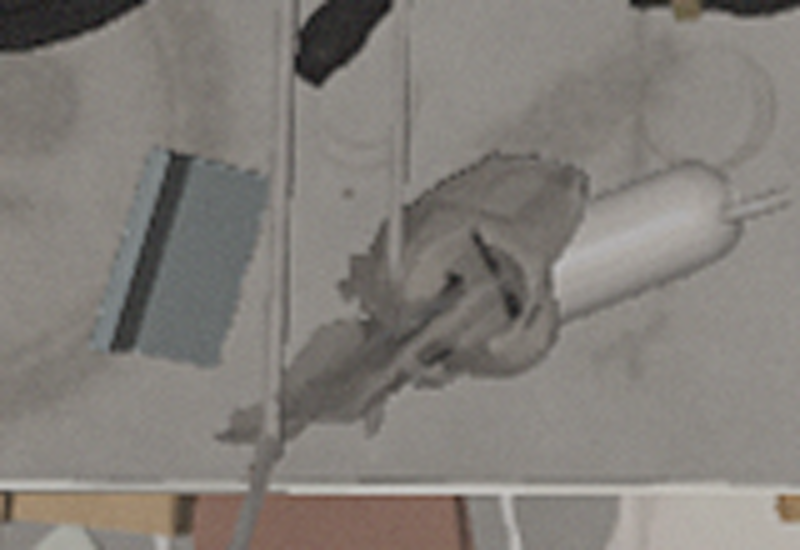

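View pics/z3.png

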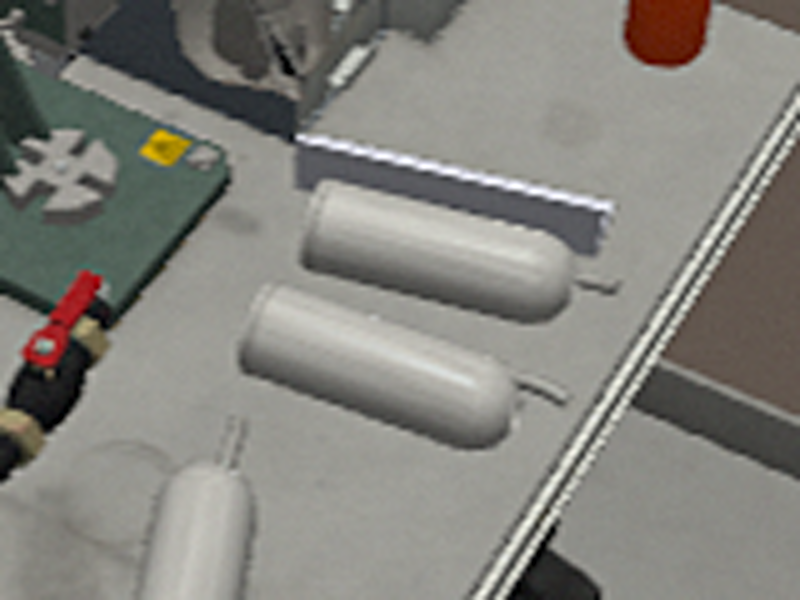

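```bash
python3 - <<'E'
from h import *
T=lambda u,v:(230+(u+.5)/5-.5,190+(v+.5)/5-.5)
S=lambda u,v:(240+(u+.5)/5-.5,160+(v+.5)/5-.5)
Z=lambda u,v:(90+(u+.5)/5-.5,200+(v+.5)/5-.5)
r=lambda a:np.round(a,1)
for n,a,b in [("top base",atz("top",T(484,97),0),atz("top",T(568,448),0)),("top topedge",atz("top",T(498,92),45),atz("top",T(582,445),45)),
 ("side topfront",atz("side",S(298,142),45),atz("side",S(608,213),45)),("side base",atz("side",S(300,188),0),atz("side",S(600,253),0))]:
    print(n,r(a),r(b),"len",r(np.hypot(*(a-b)[:2])),"yaw",np.round(np.arctan2(*(a-b)[[1,0]]),3), r((a+b)/2))
# shells: axis from silhouettes in top; use mid heights 29
for n,p in [("mid",[(190,190),(290,183),(217,450),(315,440)]),("near",[(360,178),(460,158),(425,430),(515,410)])]:
    q=[atz("top",T(*x),29) for x in p]; print(n,[r(x[:2]) for x in q])
    a=(q[0]+q[1])/2;b=(q[2]+q[3])/2; print(r(a),r(b),np.round(np.arctan2(*(a-b)[[1,0]]),3))
# nipple of stray etc
print("stray nip tip",r(atz("top",Z(787,195),29)),r(atz("top",Z(730,212),29)),"side",r(atz("side",S(238,418),29)),r(atz("side",S(225,465),29)))
# chock top view: plate top edge z75
print("chock plate top:",[r(atz("top",Z(*x),75)) for x in [(150,148),(172,152),(93,345),(112,350)]], "toe",[r(atz("top",Z(*x),0)) for x in [(270,178),(216,366)]])
# hanging glove
print("glove",[ (r(a),r(e)) for a,e in [tri((180,250),(292,140)),tri(Z(275,435),(310,115))]])
E
```

```text
top base [ 643.6 -105.5    0. ] [ 447.6 -150.6    0. ] len 201.1 yaw 0.226 [ 545.6 -128.     0. ]
top topedge [ 641.1 -107.8   45. ] [ 450.9 -151.2   45. ] len 195.0 yaw 0.224 [ 546.  -129.5   45. ]
side topfront [638.5 -98.   45. ] [ 444. -143.   45.] len 199.6 yaw 0.227 [ 541.2 -120.5   45. ]
side base [ 637.8 -101.8    0. ] [ 447.2 -150.     0. ] len 196.6 yaw 0.248 [ 542.5 -125.9    0. ]
mid [array([588. ,  59.8]), array([592.1,   4.9]), array([446.7,  44.3]), array([452.3,  -8.9])]
[590.   32.3  29. ] [449.5  17.7  29. ] 0.104
near [array([595. , -33.6]), array([606.3, -88.6]), array([458. , -68.6]), array([ 469. , -117.5])]
[600.7 -61.1  29. ] [463.5 -93.1  29. ] 0.229
stray nip tip [557.5 116.1  29. ] [548.  147.2  29. ] side [564.  102.9  29. ] [552.8 136.5  29. ]
chock plate top: [array([578.4, 450.4,  75. ]), array([576.3, 438.7,  75. ]), array([474.9, 475.9,  75. ]), array([472.3, 465.9,  75. ])] toe [array([567.1, 408.2,   0. ]), array([462.3, 434.5,   0. ])]
glove [(array([509. , 195.7, 509.8]), np.float64(10.7)), (array([455.1, 222.9, 613.6]), np.float64(9.5))]
```

```bash
python3 - <<'E'
import cv2
b=cv2.imread('pics/side0.png')
cv2.imwrite('pics/z4.png',cv2.resize(b[40:190,210:360],None,fx=4,fy=4,interpolation=cv2.INTER_CUBIC))
cv2.imwrite('pics/z5.png',cv2.resize(b[230:380,180:340],None,fx=4,fy=4,interpolation=cv2.INTER_CUBIC))
E
```

```text
(no output)
```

View pics/z4.png

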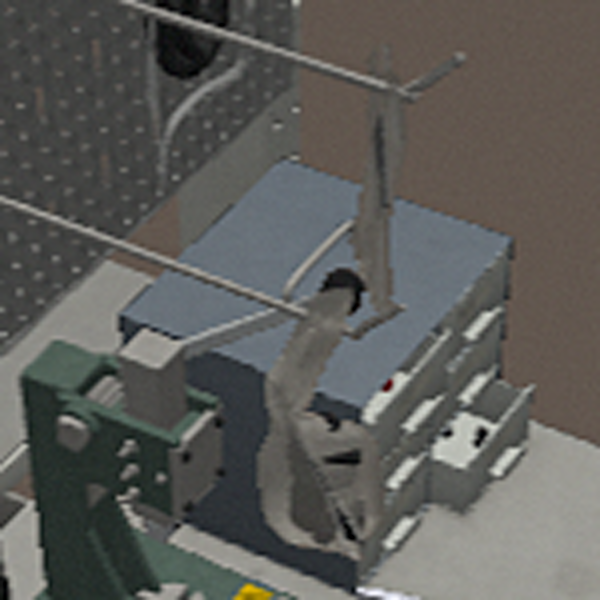

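View pics/z5.png

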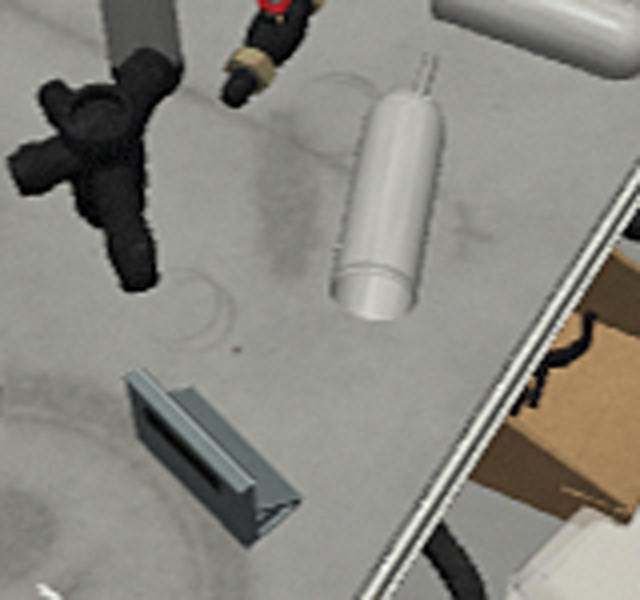

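```bash
python3 - <<'E'
from h import *
for a,b in [((194,266),(292,176)),((195,240),(292,176)),((200,245),(300,165)),((172,270),(290,117)),((165,272),(287,117)),((144,290),(312,62)),((186,265),(280,165)),((200,232),(280,165))]:
    p,e=tri(a,b); print(a,b,np.round(p),round(e,1))
# stray
for c in ("side",):
    print(np.round(atz(c,(180+375/4,230+318/4),3)),[np.round(atz(c,(180+x/4,230+y/4),29)) for x,y in [(333,280),(417,292),(373,285),(405,95),(367,190),(440,130)]])
E
```

```text
(194, 266) (292, 176) [493. 195. 410.] 14.6
(195, 240) (292, 176) [522. 188. 395.] 29.7
(200, 245) (300, 165) [511. 173. 422.] 31.0
(172, 270) (290, 117) [493. 201. 577.] 23.3
(165, 272) (287, 117) [491. 210. 583.] 27.3
(144, 290) (312, 62) [462. 198. 711.] 2.8
(186, 265) (280, 165) [504. 208. 447.] 35.5
(200, 232) (280, 165) [546. 180. 409.] 8.7
[489. 300.   3.] [array([520., 303.,  29.]), array([467., 282.,  29.]), array([495., 293.,  29.]), array([559., 145.,  29.]), array([539., 229.,  29.]), array([522., 159.,  29.])]
```

```bash
cat >> h.py <<'E'
from scipy.spatial.transform import Rotation as Ro
def pose():
    s=robot.sense(); return np.array(s["position"]),Ro.from_euler("xyz",s["tool_rot"])
def down(yaw,tilt=0,tdir=None):
    """tool x down, jaw z at world yaw; tilt about the jaw axis (rad)"""
    z=np.array([np.cos(yaw),np.sin(yaw),0]); x=np.array([0,0,-1.]); y=np.cross(z,x)
    R=Ro.from_matrix(np.stack([x,y,z],1)); return Ro.from_rotvec(z*tilt)*R
def rows(p0,R0,p1,R1,clo,n=None,vmax=60,wmax=.18):
    """rows from pose0 to pose1; shift in the frame before the turn"""
    w=(R0.inv()*R1).as_rotvec(); d=np.array(p1)-p0
    n=n or int(max(np.ceil(np.linalg.norm(d)/vmax),np.ceil(np.linalg.norm(w)/wmax),1))
    out=[]
    for k in range(n):
        R=R0*Ro.from_rotvec(w*k/n); s=R.inv().apply(d/n)/10
        out.append([*np.round(w/n,3).tolist(),*np.round(s,2).tolist(),clo])
    print(n,"rows"); 
    for i in range(0,n,5): print(str(out[i:i+5]).replace(" ",""))
E
python3 - <<'E'
from h import *
p,R=pose(); print(R.as_matrix().round(3))
E
```

```text
[[-0.     0.938  0.346]
 [ 0.     0.346 -0.938]
 [-1.     0.    -0.   ]]
```

```bash
python3 - <<'E'
from h import *
p,R=pose(); rows(p,R,[430,60,220],down(.336),0,n=13)
E
```

```text
13 rows
[[-0.119,-0.0,-0.0,-0.07,3.26,-4.09,0],[-0.119,-0.0,-0.0,-0.07,3.73,-3.68,0],[-0.119,-0.0,-0.0,-0.07,4.14,-3.21,0],[-0.119,-0.0,-0.0,-0.07,4.49,-2.69,0],[-0.119,-0.0,-0.0,-0.07,4.78,-2.14,0]]
[[-0.119,-0.0,-0.0,-0.07,5.0,-1.55,0],[-0.119,-0.0,-0.0,-0.07,5.15,-0.94,0],[-0.119,-0.0,-0.0,-0.07,5.23,-0.32,0],[-0.119,-0.0,-0.0,-0.07,5.23,0.3,0],[-0.119,-0.0,-0.0,-0.07,5.15,0.92,0]]
[[-0.119,-0.0,-0.0,-0.07,5.01,1.53,0],[-0.119,-0.0,-0.0,-0.07,4.79,2.12,0],[-0.119,-0.0,-0.0,-0.07,4.5,2.67,0]]
```

Emit:
send_rows --pt "-0.119 0 0 -0.07 3.26 -4.09 0" --pt "-0.119 0 0 -0.07 3.73 -3.68 0" --pt "-0.119 0 0 -0.07 4.14 -3.21 0" --pt "-0.119 0 0 -0.07 4.49 -2.69 0" --pt "-0.119 0 0 -0.07 4.78 -2.14 0"

```text
time: 2.02
position: [299.2, -336.3, 214.7]
tool_rot: [-0.062, 1.57, -0.681]
wrist_force: [0.7, 0.0, 0.2]
gripper_width: 85.7
```

Emit:
send_rows --pt "-0.119 0 0 -0.07 5.0 -1.55 0" --pt "-0.119 0 0 -0.07 5.15 -0.94 0" --pt "-0.119 0 0 -0.07 5.23 -0.32 0" --pt "-0.119 0 0 -0.07 5.23 0.3 0" --pt "-0.119 0 0 -0.07 5.15 0.92 0"

```text
time: 2.65
position: [382.3, -87.9, 218.4]
tool_rot: [-0.272, 1.57, -0.296]
wrist_force: [1.3, -0.3, 0.4]
gripper_width: 85.3
```

Emit:
send_rows --pt "-0.119 0 0 -0.07 5.01 1.53 0" --pt "-0.119 0 0 -0.07 4.79 2.12 0" --pt "-0.119 0 0 -0.07 4.5 2.67 0" --pt "0 0 0 0 0 0 0"

```text
time: 3.15
position: [432.9, 62.3, 220.4]
tool_rot: [0.03, 1.569, 0.365]
wrist_force: [-0.3, 0.6, 0.1]
gripper_width: 85.4
```

```bash
python3 - <<'E'
from h import *
s=robot.sense(); print({k:np.round(v,3).tolist() for k,v in s.items()})
p,R=pose(); print(R.as_matrix().round(3))
for c in ("side","wrist"): cv2.imwrite(f"pics/{c}1.png",robot.camera(c)[:,:,::-1])
i=robot.camera_info("wrist");print(np.round(i["cam_to_world"],2))
for l in ("shell_stray","shell_stray_center","shell_mid_center"): print(l,[(np.round(d["position"]).tolist(),round(d["p"],2)) for d in robot.place_of(l,"wrist")])
E
```

```text
{'time': 3.15, 'q': [0.115, 0.129, 2.018, 0.0, 0.993, -0.22], 'dq': [-0.065, -0.017, 0.04, -0.021, 0.012, 0.0], 'joint_efforts': [1.706, -34.246, -27.006, 0.253, -0.13, -0.02], 'position': [432.93, 62.28, 220.442], 'tool_rot': [0.03, 1.569, 0.365], 'wrist_force': [-0.276, 0.598, 0.09], 'moment': [-0.008, -0.022, -0.015], 'gripper_width': 85.355}
[[ 0.001 -0.329  0.944]
 [ 0.001  0.944  0.329]
 [-1.     0.     0.001]]
[[ 9.5000e-01 -3.1000e-01 -9.0000e-02  4.0892e+02]
 [ 3.3000e-01  9.1000e-01  2.7000e-01  1.2719e+02]
 [-0.0000e+00 -2.8000e-01  9.6000e-01  3.8121e+02]
 [ 0.0000e+00  0.0000e+00  0.0000e+00  1.0000e+00]]
shell_stray [([675.0, 132.0, -2.0], 0.18)]
shell_stray_center [([523.0, 220.0, 28.0], 0.74)]
shell_mid_center [([509.0, 24.0, 28.0], 0.67)]
```

View pics/side1.png

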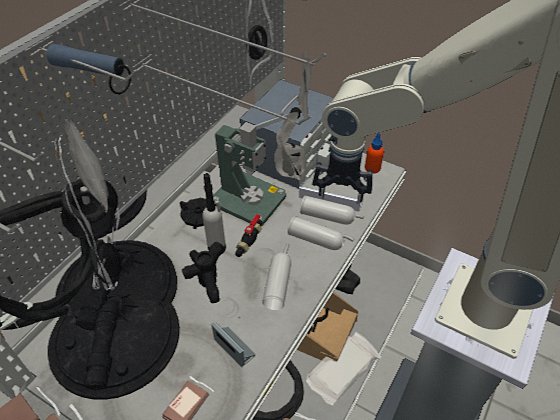

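View pics/wrist1.png

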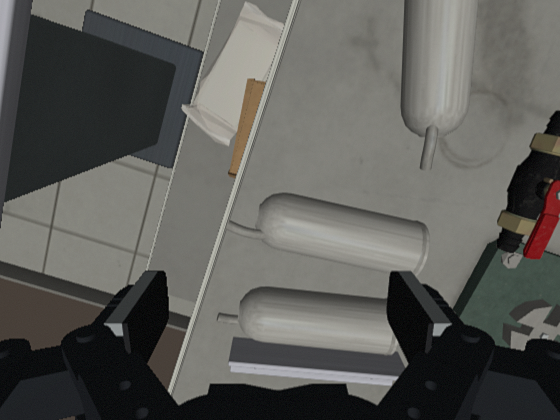

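```bash
python3 - <<'E'
from h import *
for uv in [(343,122),(362,105),(345,165)]:
    o,d=ray("side",uv); t=np.dot(np.array([433,62])-o[:2],d[:2])/np.dot(d[:2],d[:2]); print(uv,np.round(o+d*t))
p,R=pose()
# target orient: tilt so the gripper body is displaced to shell nipple side
for t in (.35,-.35): print(t, (-down(.336,t).as_matrix()[:,0]).round(2))
E
```

```text
(343, 122) [446.  67. 495.]
(362, 105) [412.  54. 546.]
(345, 165) [431.  61. 368.]
0.35 [ 0.11 -0.32  0.94]
-0.35 [-0.11  0.32  0.94]
```

```bash
python3 - <<'E'
from h import *
p,R=pose(); D=down(.336,.35); rows(p,R,[544,159,70],D,0,n=5); rows(np.array([544,159,70]),D,[521,225,8],D,0,n=3,)
E
```

```text
5 rows
[[-0.002,0.0,0.07,3.0,1.18,2.78,0],[-0.002,0.0,0.07,3.07,0.96,2.78,0],[-0.002,0.0,0.07,3.13,0.74,2.79,0],[-0.002,0.0,0.07,3.18,0.51,2.79,0],[-0.002,0.0,0.07,3.2,0.29,2.79,0]]
3 rows
[[0.0,0.0,0.0,2.74,1.48,0.0,0],[0.0,0.0,0.0,2.74,1.48,0.0,0],[0.0,0.0,0.0,2.74,1.48,0.0,0]]
```

Emit:
send_rows --pt "0 0 0.07 3.0 1.18 2.78 0" --pt "0 0 0.07 3.07 0.96 2.78 0" --pt "0 0 0.07 3.13 0.74 2.79 0" --pt "0 0 0.07 3.18 0.51 2.79 0" --pt "0 0 0.07 3.2 0.29 2.79 0"

```text
time: 4.03
position: [545.7, 159.0, 69.4]
tool_rot: [1.57, 1.219, 1.897]
wrist_force: [0.1, 0.0, 1.0]
gripper_width: 85.1
```

Emit:
send_rows --pt "0 0 0 0 0 0 0" --pt "0 0 0 0 0 0 0"

```text
time: 4.28
position: [544.1, 158.8, 70.7]
tool_rot: [1.573, 1.222, 1.901]
wrist_force: [0.3, -0.5, -0.7]
gripper_width: 85.4
```

```bash
python3 - <<'E'
from h import *
p,R=pose(); print(p,R.as_matrix().round(3))
for c in ("side","wrist"): cv2.imwrite(f"pics/{c}2.png",robot.camera(c)[:,:,::-1])
for l in ("shell_stray","shell_stray_center"):
  for c in ("side","wrist"): print(l,[(np.round(d["position"]).tolist(),round(d["p"],2)) for d in robot.place_of(l,c)])
D=down(.336,.35); rows(p,R,[521,225,8],D,0,n=3)
E
```

```text
[544.13204361 158.77847536  70.69510162] [[-0.111 -0.303  0.946]
 [ 0.324  0.889  0.323]
 [-0.94   0.342 -0.001]]
shell_stray [([492.0, 296.0, 26.0], 0.83), ([515.0, 443.0, -1.0], 0.23)]
shell_stray [([491.0, 297.0, 27.0], 0.72)]
shell_stray_center [([521.0, 220.0, 28.0], 0.97)]
shell_stray_center [([526.0, 223.0, 32.0], 0.77)]
3 rows
[[-0.002,0.001,0.0,2.76,1.48,-0.02,0],[-0.002,0.001,0.0,2.76,1.48,-0.01,0],[-0.002,0.001,0.0,2.76,1.48,-0.01,0]]
```

View pics/side2.png

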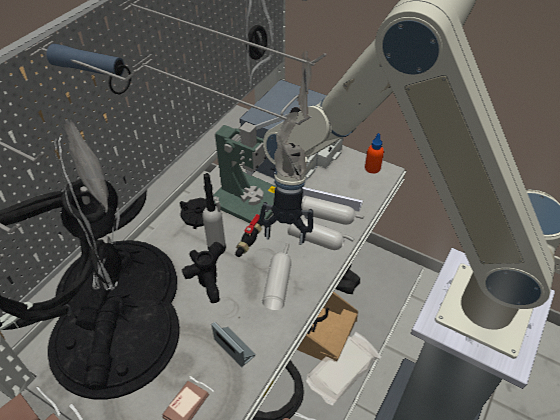

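View pics/wrist2.png

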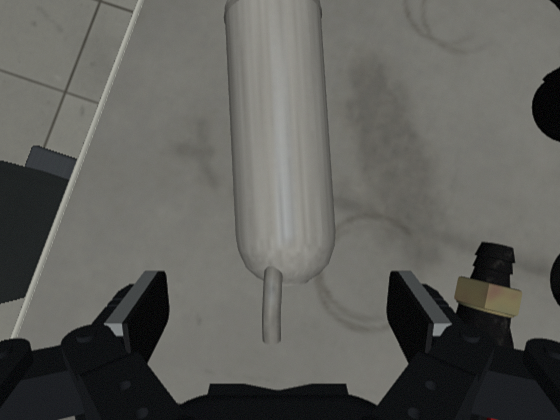

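```bash
python3 - <<'E'
from h import *
p,R=pose()
D=down(.38,.35); b=-D.as_matrix()[:,0]; t=np.array([523,220,26])-19*b; print(t); rows(p,R,t,D,0,n=3)
E
```

```text
[520.5834315  226.05030428   8.15191846]
3 rows
[[-0.015,0.006,0.0,2.79,1.48,-0.05,0],[-0.015,0.006,0.0,2.79,1.48,-0.01,0],[-0.015,0.006,0.0,2.79,1.48,0.03,0]]
```

Emit:
send_rows --pt "-0.015 0.006 0 2.79 1.48 -0.05 0" --pt "-0.015 0.006 0 2.79 1.48 0 0" --pt "-0.015 0.006 0 2.79 1.48 0.03 0" --pt "0 0 0 0 0 0 0"

```text
time: 5.08
position: [518.8, 227.0, 6.1]
tool_rot: [1.582, 1.22, 1.962]
wrist_force: [0.2, -0.2, 0.3]
gripper_width: 85.3
```

Emit:
send_rows --pt "0 0 0 0 0 0 1" --pt "0 0 0 0 0 0 1" --pt "0 0 0 0 0 0 1" --pt "0 0 0 0 0 0 1"

```text
time: 5.58
position: [521.9, 225.5, 8.4]
tool_rot: [1.568, 1.221, 1.946]
wrist_force: [-0.5, -1.2, 6.1]
gripper_width: 54.7
```

```bash
python3 - <<'E'
from h import *
p,R=pose(); print(p,robot.sense()["gripper_width"])
for c in ("side","wrist"): cv2.imwrite(f"pics/{c}3.png",robot.camera(c)[:,:,::-1])
E
```

```text
[521.88164964 225.53204994   8.44338405] 54.70904785323077
```

View pics/side3.png

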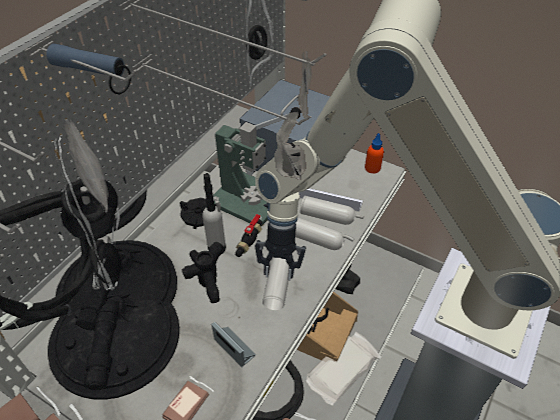

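View pics/wrist3.png

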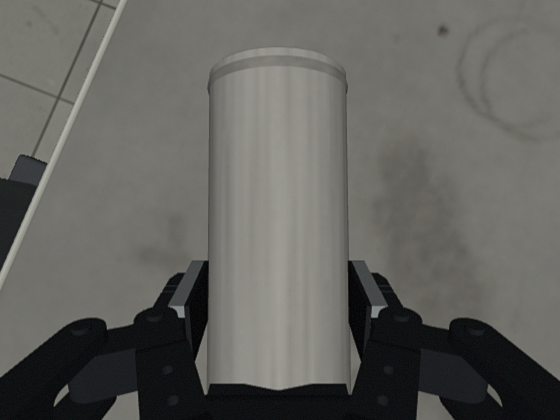

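```bash
python3 - <<'E'
from h import *
p,R=pose(); z=R.as_matrix()[:,2]; y=np.arctan2(z[1],z[0]); print(y,z)
p1=p+[20,-75,85]; rows(p,R,p1,R,1,n=3)
R1=Ro.from_rotvec([0,0,-1.345-y])*R; b=-R1.as_matrix()[:,0]
t=np.array([493,119,26.5+60])-19*b; print(t,b); rows(p1,R,t,R1,1,n=12)
E
```

```text
0.3772251782581582 [9.29689956e-01 3.68342031e-01 8.56352184e-04]
3 rows
[[0.0,0.0,0.0,-3.54,-1.44,-0.3,1],[0.0,0.0,0.0,-3.54,-1.44,-0.3,1],[0.0,0.0,0.0,-3.54,-1.44,-0.3,1]]
[499.35226909 120.44351978  68.65161273] [-0.33432995 -0.07597473  0.9393888 ]
12 rows
[[0.135,-0.049,-0.0,0.16,-0.17,-0.42,1],[0.135,-0.049,-0.0,0.14,-0.22,-0.4,1],[0.135,-0.049,-0.0,0.12,-0.28,-0.38,1],[0.135,-0.049,-0.0,0.1,-0.32,-0.34,1],[0.135,-0.049,-0.0,0.09,-0.37,-0.3,1]]
[[0.135,-0.049,-0.0,0.07,-0.4,-0.25,1],[0.135,-0.049,-0.0,0.06,-0.43,-0.2,1],[0.135,-0.049,-0.0,0.05,-0.46,-0.14,1],[0.135,-0.049,-0.0,0.05,-0.47,-0.08,1],[0.135,-0.049,-0.0,0.05,-0.48,-0.02,1]]
[[0.135,-0.049,-0.0,0.05,-0.48,0.04,1],[0.135,-0.049,-0.0,0.05,-0.47,0.11,1]]
```

Emit:
send_rows --pt "0 0 0 -3.54 -1.44 -0.3 1" --pt "0 0 0 -3.54 -1.44 -0.3 1" --pt "0 0 0 -3.54 -1.44 -0.3 1"

```text
time: 6.05
position: [541.4, 149.7, 93.3]
tool_rot: [1.572, 1.222, 1.95]
wrist_force: [-0.9, 0.7, -1.5]
gripper_width: 54.6
```

Emit:
send_rows --pt "0.135 -0.049 0 0.16 -0.17 -0.42 1" --pt "0.135 -0.049 0 0.14 -0.22 -0.4 1" --pt "0.135 -0.049 0 0.12 -0.28 -0.38 1" --pt "0.135 -0.049 0 0.1 -0.32 -0.34 1" --pt "0.135 -0.049 0 0.09 -0.37 -0.3 1"

```text
time: 6.68
position: [523.4, 137.7, 82.2]
tool_rot: [1.574, 1.222, 1.228]
wrist_force: [-0.0, 0.6, -1.7]
gripper_width: 54.7
```

Emit:
send_rows --pt "0.135 -0.049 0 0.07 -0.4 -0.25 1" --pt "0.135 -0.049 0 0.06 -0.43 -0.2 1" --pt "0.135 -0.049 0 0.05 -0.46 -0.14 1" --pt "0.135 -0.049 0 0.05 -0.47 -0.08 1" --pt "0.135 -0.049 0 0.05 -0.48 -0.02 1"

```text
time: 7.3
position: [505.5, 125.4, 71.9]
tool_rot: [1.577, 1.222, 0.512]
wrist_force: [-0.0, -1.0, -1.8]
gripper_width: 54.5
```

Emit:
send_rows --pt "0.135 -0.049 0 0.05 -0.48 0.04 1" --pt "0.135 -0.049 0 0.05 -0.47 0.11 1" --pt "0 0 0 0 0 0 1" --pt "0 0 0 0 0 0 1"

```text
time: 7.8
position: [499.8, 121.4, 68.1]
tool_rot: [1.568, 1.229, 0.304]
wrist_force: [0.8, -0.7, -1.3]
gripper_width: 54.4
```

```bash
python3 - <<'E'
from h import *
s=robot.sense();p,R=pose(); print(p,s["gripper_width"],np.round(s["q"],2),s["wrist_force"])
z=R.as_matrix()[:,2]; print(z,np.arctan2(z[1],z[0]))
for c in ("side","top"): cv2.imwrite(f"pics/{c}4.png",robot.camera(c)[:,:,::-1])
E
```

```text
[499.82302655 121.36810995  68.0575858 ] 54.44242967031905 [0.19 0.41 2.19 0.19 0.2  1.27] [ 0.81846755 -0.67427685 -1.33143561]
[ 3.01137391e-01 -9.53580410e-01  8.20122480e-04] -1.2649110330376538
```

View pics/side4.png

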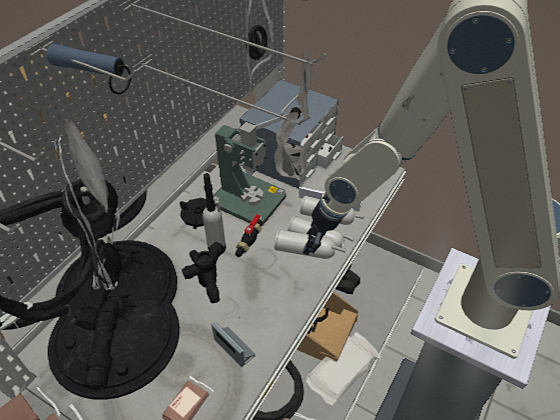

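View pics/top4.png

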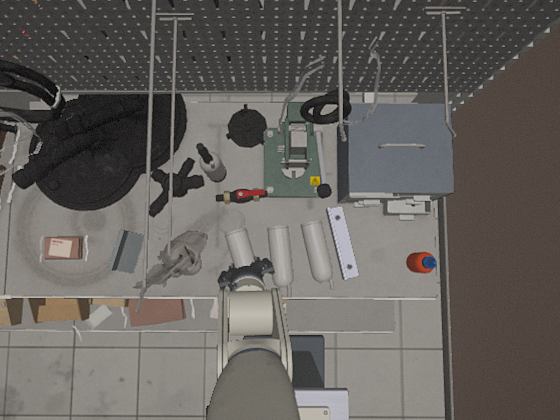

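```bash
python3 - <<'E'
from h import *
p,R=pose(); z=R.as_matrix()[:,2]; y=np.arctan2(z[1],z[0])
R1=down(-.379,.35); b=-R1.as_matrix()[:,0]
t=np.array([470,185,26.5+50])-19*b; print(t,b); rows(p,R,t,R1,1,n=9)
t2=t-[0,0,48]; rows(t,R1,t2,R1,1,n=3)
E
```

```text
[472.41051699 191.05271782  58.65191846] [-0.12686932 -0.3185641   0.93937271]
9 rows
[[-0.093,0.033,0.001,0.08,-0.09,-0.83,1],[-0.093,0.033,0.001,0.1,-0.01,-0.83,1],[-0.093,0.033,0.001,0.13,0.07,-0.83,1],[-0.093,0.033,0.001,0.16,0.14,-0.81,1],[-0.093,0.033,0.001,0.19,0.22,-0.79,1]]
[[-0.093,0.033,0.001,0.21,0.29,-0.76,1],[-0.093,0.033,0.001,0.24,0.36,-0.72,1],[-0.093,0.033,0.001,0.26,0.42,-0.68,1],[-0.093,0.033,0.001,0.28,0.48,-0.63,1]]
3 rows
[[0.0,0.0,0.0,1.5,-0.55,0.0,1],[0.0,0.0,0.0,1.5,-0.55,0.0,1],[0.0,0.0,0.0,1.5,-0.55,0.0,1]]
```

Emit:
send_rows --pt "-0.093 0.033 0 0.08 -0.09 -0.83 1" --pt "-0.093 0.033 0 0.1 0 -0.83 1" --pt "-0.093 0.033 0 0.13 0.07 -0.83 1" --pt "-0.093 0.033 0 0.16 0.14 -0.81 1" --pt "-0.093 0.033 0 0.19 0.22 -0.79 1"

```text
time: 8.52
position: [484.5, 160.5, 62.6]
tool_rot: [1.568, 1.229, 0.798]
wrist_force: [0.2, -0.5, -2.0]
gripper_width: 54.5
```

Emit:
send_rows --pt "-0.093 0.033 0 0.21 0.29 -0.76 1" --pt "-0.093 0.033 0 0.24 0.36 -0.72 1" --pt "-0.093 0.033 0 0.26 0.42 -0.68 1" --pt "-0.093 0.033 0 0.28 0.48 -0.63 1" --pt "0 0 0 0 0 0 1"

```text
time: 9.15
position: [472.9, 191.4, 58.4]
tool_rot: [1.567, 1.229, 1.188]
wrist_force: [-0.5, 0.1, -1.2]
gripper_width: 54.6
```

Emit:
send_rows --pt "0 0 0 0 0 0 1"

```text
time: 9.28
position: [472.2, 191.2, 58.3]
tool_rot: [1.569, 1.23, 1.188]
wrist_force: [0.1, -0.3, -1.3]
gripper_width: 54.6
```

```bash
python3 - <<'E'
from h import *
s=robot.sense();p,R=pose(); print(p,s["gripper_width"],np.round(s["q"],2),s["wrist_force"])
M=R.as_matrix();z=M[:,2]; print(z,np.arctan2(z[1],z[0]),-M[:,0])
R1=down(np.arctan2(z[1],z[0]),.35)
t2=[*p[:2],9]; rows(p,R,t2,R1,1,n=3)
cv2.imwrite("pics/side5.png",robot.camera("side")[:,:,::-1])
E
```

```text
[472.2016569  191.19569121  58.30779081] 54.606960866720364 [ 0.18  0.47  2.12  0.69  0.46 -0.05] [ 0.08818491 -0.2656151  -1.27498402]
[ 9.28454771e-01 -3.71444746e-01  7.33861136e-04] -0.3805647203179006 [-0.12489805 -0.31033043  0.94238819]
3 rows
[[0.0,0.0,0.003,1.55,-0.55,-0.0,1],[0.0,0.0,0.003,1.55,-0.55,-0.0,1],[0.0,0.0,0.003,1.55,-0.56,-0.0,1]]
```

View pics/side5.png

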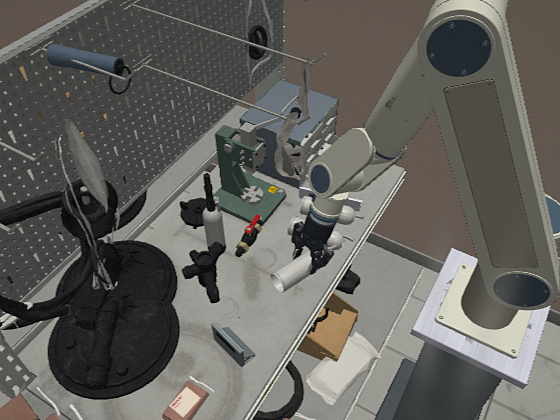

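Emit:
send_rows --pt "0 0 0.003 1.55 -0.55 0 1" --pt "0 0 0.003 1.55 -0.55 0 1" --pt "0 0 0.003 1.4 -0.5 0 1" --pt "0 0 0 0 0 0 1"

```text
time: 9.82
position: [471.3, 191.2, 9.8]
tool_rot: [1.575, 1.222, 1.194]
wrist_force: [-0.9, 0.9, -1.5]
gripper_width: 54.5
```

Emit:
send_rows --pt "0 0 0 0 0 0 1"

```text
time: 9.95
position: [472.3, 191.5, 10.9]
tool_rot: [1.569, 1.221, 1.189]
wrist_force: [-0.1, -0.1, -1.8]
gripper_width: 54.4
```

Emit:
send_rows --pt "0 0 0 0.2 -0.07 0 1" --pt "0 0 0 0 0 0 1"

```text
time: 10.2
position: [472.3, 191.6, 8.7]
tool_rot: [1.568, 1.221, 1.189]
wrist_force: [0.5, 0.1, -1.4]
gripper_width: 54.6
```

Emit:
send_rows --pt "0 0 0 0.05 -0.02 0 1" --pt "0 0 0 0 0 0 0" --pt "0 0 0 0 0 0 0" --pt "0 0 0 0 0 0 0"

```text
time: 10.7
position: [472.2, 191.6, 7.9]
tool_rot: [1.569, 1.221, 1.19]
wrist_force: [-0.3, 0.5, 0.8]
gripper_width: 85.4
```

```bash
python3 - <<'E'
from h import *
s=robot.sense();p,R=pose(); print(p,s["gripper_width"],np.round(s["q"],2),s["wrist_force"])
for c in ("wrist","side"): cv2.imwrite(f"pics/{c}6.png",robot.camera(c)[:,:,::-1])
for l in ("shell_stray","shell_stray_center"):
  for c in ("side","wrist"): print(l,[(np.round(d["position"]).tolist(),round(d["p"],2)) for d in robot.place_of(l,c)])
b=-R.as_matrix()[:,0]; print("grasp",p+19*b)
E
```

```text
[472.15468883 191.56805283   7.87972427] 85.41390609865608 [ 0.18  0.58  2.13  0.91  0.38 -0.29] [-0.3190005  0.4628796  0.7891633]
shell_stray [([499.0, 260.0, 27.0], 0.78)]
shell_stray [([501.0, 269.0, 25.0], 0.8)]
shell_stray_center [([467.0, 185.0, 28.0], 0.98)]
shell_stray_center [([473.0, 185.0, 32.0], 0.74), ([500.0, 264.0, 27.0], 0.17)]
grasp [469.73597978 185.520269    25.72837008]
```

View pics/wrist6.png

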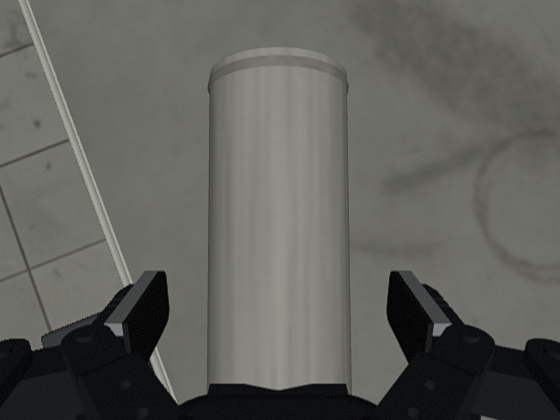

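View pics/side6.png

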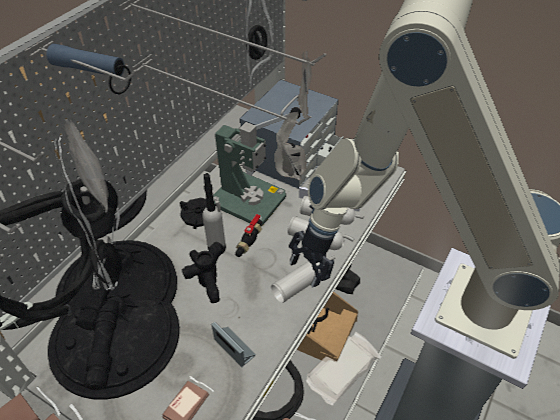

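```bash
python3 - <<'E'
from h import *
p,R=pose(); rows(p,R,[469.7,185.5,7.5],down(-.38),0,n=3)
E
```

```text
3 rows
[[0.0,0.0,-0.117,-0.06,-0.21,0.0,0],[0.0,0.0,-0.117,-0.04,-0.21,0.0,0],[0.0,0.0,-0.117,-0.01,-0.22,0.0,0]]
```

Emit:
send_rows --pt "0 0 -0.117 -0.06 -0.21 0 0" --pt "0 0 -0.117 -0.04 -0.21 0 0" --pt "0 0 -0.117 -0.01 -0.22 0 0" --pt "0 0 0 0 0 0 0"

```text
time: 11.5
position: [467.3, 191.7, 6.6]
tool_rot: [1.726, 1.475, 1.356]
wrist_force: [0.2, 0.8, -0.4]
gripper_width: 85.6
```

Emit:
send_rows --pt "0 0 0 0 0 0 1" --pt "0 0 0 0 0 0 1" --pt "0 0 0 0 0 0 1" --pt "0 0 0 0 0 0 1"

```text
time: 12.0
position: [465.8, 189.7, 6.7]
tool_rot: [1.754, 1.476, 1.38]
wrist_force: [-2.1, -0.7, 9.7]
gripper_width: 54.3
```

```bash
python3 - <<'E'
from h import *
p,R=pose();s=robot.sense(); print(p,s["gripper_width"],s["wrist_force"],np.round(s["q"],2)); print(R.as_matrix().round(3))
R1=down(-1.345)
p1=p+[0,0,65]; rows(p,R,p1,R,1,n=3)
rows(p1,R,[493,119,p1[2]],R1,1,n=8)
E
```

```text
[465.82891041 189.73937495   6.70964915] 54.33382474761912 [-2.12399066 -0.74458694  9.72987538] [0.31 0.58 2.03 0.18 0.49 0.53]
[[ 0.018  0.365  0.931]
 [ 0.093  0.926 -0.365]
 [-0.995  0.093 -0.017]]
3 rows
[[0.0,0.0,0.0,-2.16,0.2,-0.04,1],[0.0,0.0,0.0,-2.16,0.2,-0.04,1],[0.0,0.0,0.0,-2.16,0.2,-0.04,1]]
8 rows
[[0.121,-0.008,-0.01,-0.08,-0.7,0.64,1],[0.121,-0.008,-0.01,-0.06,-0.61,0.72,1],[0.121,-0.008,-0.01,-0.05,-0.52,0.79,1],[0.121,-0.008,-0.01,-0.04,-0.42,0.85,1],[0.121,-0.008,-0.01,-0.03,-0.32,0.89,1]]
[[0.121,-0.008,-0.01,-0.02,-0.21,0.92,1],[0.121,-0.008,-0.01,-0.01,-0.1,0.94,1],[0.121,-0.008,-0.01,-0.01,0.02,0.95,1]]
```

```bash
python3 - <<'E'
from h import *
p,R=pose(); z=R.as_matrix()[:,2]; y=np.arctan2(z[1],z[0])
R1=Ro.from_rotvec([0,0,-1.345-y])*R; p1=p+[0,0,65]
b=-R1.as_matrix()[:,0]; g=p+19*-R.as_matrix()[:,0]; print("g",g)
t=np.array([493,119,p1[2]]); t[:2]-=19*b[:2]
print(t); rows(p1,R,t,R1,1,n=10)
E
```

```text
g [465.48660992 187.96789391  25.62378897]
[494.65577362 119.71674851  71.70964915]
10 rows
[[0.097,-0.009,0.002,-0.06,-0.54,0.52,1],[0.097,-0.009,0.002,-0.06,-0.49,0.57,1],[0.097,-0.009,0.002,-0.05,-0.43,0.62,1],[0.097,-0.009,0.002,-0.05,-0.37,0.66,1],[0.097,-0.009,0.002,-0.04,-0.3,0.69,1]]
[[0.097,-0.009,0.002,-0.03,-0.24,0.72,1],[0.097,-0.009,0.002,-0.03,-0.17,0.74,1],[0.097,-0.009,0.002,-0.02,-0.09,0.75,1],[0.097,-0.009,0.002,-0.02,-0.02,0.76,1],[0.097,-0.009,0.002,-0.01,0.05,0.76,1]]
```

Emit:
send_rows --pt "0 0 0 -2.16 0.2 -0.04 1" --pt "0 0 0 -2.16 0.2 -0.04 1" --pt "0 0 0 -2.16 0.2 -0.04 1"

```text
time: 12.38
position: [465.3, 189.6, 71.5]
tool_rot: [1.763, 1.476, 1.389]
wrist_force: [-0.9, 0.2, -1.0]
gripper_width: 54.2
```

Emit:
send_rows --pt "0.097 -0.009 0.002 -0.06 -0.54 0.52 1" --pt "0.097 -0.009 0.002 -0.06 -0.49 0.57 1" --pt "0.097 -0.009 0.002 -0.05 -0.43 0.62 1" --pt "0.097 -0.009 0.002 -0.05 -0.37 0.66 1" --pt "0.097 -0.009 0.002 -0.04 -0.3 0.69 1"

```text
time: 13.0
position: [479.8, 154.5, 71.0]
tool_rot: [1.765, 1.475, 0.9]
wrist_force: [0.6, 0.6, -1.2]
gripper_width: 54.1
```

Emit:
send_rows --pt "0.097 -0.009 0.002 -0.03 -0.24 0.72 1" --pt "0.097 -0.009 0.002 -0.03 -0.17 0.74 1" --pt "0.097 -0.009 0.002 -0.02 -0.09 0.75 1" --pt "0.097 -0.009 0.002 -0.02 0 0.76 1" --pt "0.097 -0.009 0.002 0 0.05 0.76 1"

```text
time: 13.62
position: [494.3, 119.5, 70.9]
tool_rot: [1.774, 1.474, 0.422]
wrist_force: [0.0, 0.7, -2.0]
gripper_width: 53.9
```

Emit:
send_rows --pt "0 0 0 0 0 0 1" --pt "0 0 0 0 0 0 1"

```text
time: 13.88
position: [494.7, 120.1, 71.1]
tool_rot: [1.765, 1.474, 0.418]
wrist_force: [0.5, -1.3, -0.3]
gripper_width: 53.8
```

```bash
python3 - <<'E'
from h import *
p,R=pose();s=robot.sense(); print(p,s["gripper_width"],s["wrist_force"],np.round(s["q"],2)); M=R.as_matrix();print(M.round(3))
z=M[:,2]; y=np.arctan2(z[1],z[0]);print(y)
R1=Ro.from_rotvec([0,0,-1.345-y])*R; b=-R1.as_matrix()[:,0]
t=np.array([493,119,25.6])-19*b; t[2]=7.5; print(t)
rows(p,R,t+[0,0,12],R1,1,n=4); rows(t+[0,0,12],R1,t,R1,1,n=2)
for c in ("top",): cv2.imwrite(f"pics/{c}7.png",robot.camera(c)[:,:,::-1])
E
```

```text
[494.68020113 120.07855075  71.14393808] 53.79963823499796 [ 0.53943238 -1.32594566 -0.32099723] [0.2  0.44 2.04 0.04 0.57 1.52]
[[ 0.089  0.971  0.223]
 [ 0.039  0.22  -0.975]
 [-0.995  0.095 -0.019]]
-1.345750641434346
[494.68500869 119.74988527   7.5       ]
4 rows
[[-0.0,0.0,-0.0,1.28,-0.12,0.03,1],[-0.0,0.0,-0.0,1.28,-0.12,0.03,1],[-0.0,0.0,-0.0,1.28,-0.12,0.03,1],[-0.0,0.0,-0.0,1.28,-0.12,0.03,1]]
2 rows
[[0.0,0.0,0.0,0.6,-0.06,0.01,1],[0.0,0.0,0.0,0.6,-0.06,0.01,1]]
```

View pics/top7.png

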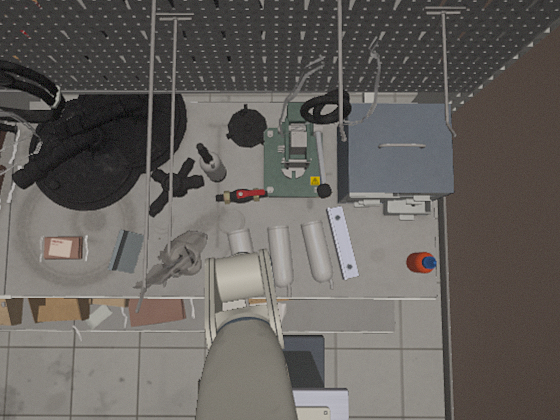

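Emit:
send_rows --pt "0 0 0 1.28 -0.12 0.03 1" --pt "0 0 0 1.28 -0.12 0.03 1" --pt "0 0 0 1.28 -0.12 0.03 1" --pt "0 0 0 1.28 -0.12 0.03 1" --pt "0 0 0 0.5 -0.05 0 1"

```text
time: 14.55
position: [494.7, 120.0, 13.6]
tool_rot: [1.762, 1.475, 0.414]
wrist_force: [-0.6, 0.5, -1.1]
gripper_width: 54.0
```

Emit:
send_rows --pt "0 0 0 0.3 -0.03 0 1" --pt "0 0 0 0 0 0 1"

```text
time: 14.8
position: [495.4, 120.2, 11.9]
tool_rot: [1.757, 1.473, 0.41]
wrist_force: [-0.6, -0.3, -1.7]
gripper_width: 54.0
```

Emit:
send_rows --pt "0 0 0 0.2 -0.02 0 1" --pt "0 0 0 0 0 0 1"

```text
time: 15.05
position: [495.4, 120.2, 10.1]
tool_rot: [1.757, 1.473, 0.409]
wrist_force: [-0.1, 0.1, -1.2]
gripper_width: 54.0
```

Emit:
send_rows --pt "0 0 0 0.2 -0.02 0 1" --pt "0 0 0 0 0 0 1"

```text
time: 15.3
position: [495.2, 120.2, 7.8]
tool_rot: [1.758, 1.473, 0.41]
wrist_force: [0.3, -0.4, -0.5]
gripper_width: 53.9
```

Emit:
send_rows --pt "0 0 0 0.15 -0.015 0 1" --pt "0 0 0 0 0 0 1"

```text
time: 15.55
position: [495.5, 120.3, 6.8]
tool_rot: [1.757, 1.473, 0.409]
wrist_force: [-1.5, -0.5, 5.2]
gripper_width: 54.0
```

Contact. Open partially and look.

Emit:
send_rows --pt "0 0 0 0 0 0 0.2" --pt "0 0 0 0 0 0 0.2" --pt "0 0 0 0 0 0 0.2"

```text
time: 15.92
position: [495.3, 120.3, 6.3]
tool_rot: [1.758, 1.473, 0.41]
wrist_force: [0.0, 0.3, -0.0]
gripper_width: 68.3
```

```bash
python3 - <<'E'
from h import *
for c in ("wrist","top","side"):
    cv2.imwrite(f"pics/{c}8.png",robot.camera(c)[:,:,::-1])
    for l in ("shell_stray_center","shell_mid_center","shell_near_center"):
      print(c,l,[(np.round(d["position"]).tolist(),round(d["p"],2)) for d in robot.place_of(l,c)])
p,R=pose(); rows(p,R,[p[0],p[1],150],R,.2,n=5)
E
```

```text
wrist shell_stray_center [([495.0, 115.0, 34.0], 0.68)]
wrist shell_mid_center [([507.0, 24.0, 26.0], 0.78)]
wrist shell_near_center []
top shell_stray_center [([500.0, 117.0, 30.0], 0.85)]
top shell_mid_center [([509.0, 26.0, 30.0], 0.75)]
top shell_near_center [([522.0, -76.0, 28.0], 0.82), ([603.0, -56.0, 31.0], 0.38)]
side shell_stray_center [([494.0, 114.0, 28.0], 0.78)]
side shell_mid_center [([507.0, 25.0, 27.0], 0.7), ([492.0, 115.0, 28.0], 0.2)]
side shell_near_center [([524.0, -78.0, 31.0], 0.76)]
5 rows
[[0.0,0.0,0.0,-2.86,0.28,-0.05,0.2],[0.0,0.0,0.0,-2.86,0.28,-0.05,0.2],[0.0,0.0,0.0,-2.86,0.28,-0.05,0.2],[0.0,0.0,0.0,-2.86,0.28,-0.05,0.2],[0.0,0.0,0.0,-2.86,0.28,-0.05,0.2]]
```

View pics/wrist8.png

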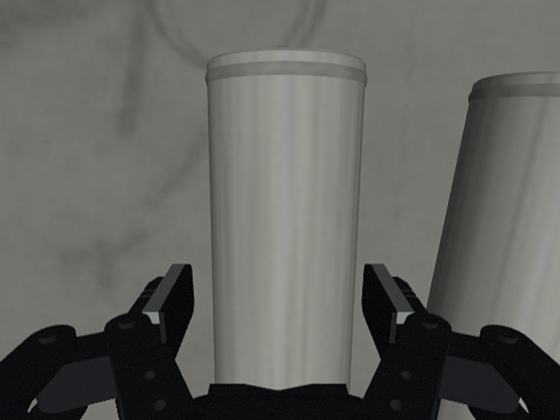

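Emit:
send_rows --pt "0 0 0 -2.0 0.19 -0.03 0.2" --pt "0 0 0 -2.0 0.19 -0.03 0.2" --pt "0 0 0 -2.0 0.19 -0.03 0.2" --pt "0 0 0 -0.5 0.05 0 0"

```text
time: 17.02
position: [496.0, 120.1, 72.7]
tool_rot: [1.753, 1.471, 0.405]
wrist_force: [-0.1, -0.6, -0.4]
gripper_width: 83.8
```

```bash
cat >> h.py <<'E'
FC=np.array([544.,-126.]);FN=np.array([-.224,.975]);FT=np.array([.975,.224])
def F(out,t,z): return np.array([*(FC+out*FN+t*FT),z])
def toF(p): d=np.array(p[:2])-FC; return d@FN,d@FT
E
python3 - <<'E'
from h import *
p,R=pose(); print(p,toF(p))
R1=down(.226); rows(p,R,F(255,-5,66),R1,0,n=11)
rows(F(255,-5,66),R1,F(312,-10,58),R1,0,n=2); rows(F(312,-10,58),R1,F(312,-10,5),R1,0,n=2)
E
```

```text
[496.02916718 120.12341872  72.74751072] (np.float64(250.71579980294044), np.float64(8.360083789284142))
11 rows
[[-0.143,0.006,-0.008,0.05,-0.13,-0.04,0],[-0.143,0.006,-0.008,0.05,-0.12,-0.06,0],[-0.143,0.006,-0.008,0.05,-0.11,-0.07,0],[-0.143,0.006,-0.008,0.05,-0.1,-0.09,0],[-0.143,0.006,-0.008,0.06,-0.08,-0.1,0]]
[[-0.143,0.006,-0.008,0.06,-0.07,-0.11,0],[-0.143,0.006,-0.008,0.06,-0.05,-0.12,0],[-0.143,0.006,-0.008,0.06,-0.03,-0.12,0],[-0.143,0.006,-0.008,0.06,-0.02,-0.13,0],[-0.143,0.006,-0.008,0.06,0.0,-0.13,0]]
[[-0.143,0.006,-0.008,0.06,0.02,-0.13,0]]
2 rows
[[0.0,0.0,0.0,0.4,2.85,-0.25,0],[0.0,0.0,0.0,0.4,2.85,-0.25,0]]
2 rows
[[0.0,0.0,0.0,2.65,0.0,0.0,0],[0.0,0.0,0.0,2.65,0.0,0.0,0]]
```

Emit:
send_rows --pt "-0.143 0.006 -0.008 0.05 -0.13 -0.04 0" --pt "-0.143 0.006 -0.008 0.05 -0.12 -0.06 0" --pt "-0.143 0.006 -0.008 0.05 -0.11 -0.07 0" --pt "-0.143 0.006 -0.008 0.05 -0.1 -0.09 0" --pt "-0.143 0.006 -0.008 0.06 -0.08 -0.1 0"

```text
time: 17.65
position: [488.4, 120.5, 67.9]
tool_rot: [1.44, 1.513, 0.813]
wrist_force: [0.8, -0.6, -0.1]
gripper_width: 85.2
```

Emit:
send_rows --pt "-0.143 0.006 -0.008 0.06 -0.07 -0.11 0" --pt "-0.143 0.006 -0.008 0.06 -0.05 -0.12 0" --pt "-0.143 0.006 -0.008 0.06 -0.03 -0.12 0" --pt "-0.143 0.006 -0.008 0.06 -0.02 -0.13 0" --pt "-0.143 0.006 -0.008 0.06 0 -0.13 0"

```text
time: 18.27
position: [482.0, 121.1, 64.8]
tool_rot: [1.418, 1.559, 1.506]
wrist_force: [0.2, -0.0, -0.5]
gripper_width: 85.4
```

Emit:
send_rows --pt "-0.143 0.006 -0.008 0.06 0.02 -0.13 0" --pt "0 0 0 0 0 0 0"

```text
time: 18.52
position: [480.8, 121.3, 64.3]
tool_rot: [2.185, 1.566, 2.411]
wrist_force: [0.2, 0.5, 0.7]
gripper_width: 85.4
```

```bash
python3 - <<'E'
from h import *
p,R=pose(); print(p,toF(p),robot.sense()["q"]); print(R.as_matrix().round(3))
cv2.imwrite("pics/side9.png",robot.camera("side")[:,:,::-1])
R1=down(.226); 
rows(p,R,F(312,-10,58),R1,0,n=3); rows(F(312,-10,58),R1,F(312,-10,5),R1,0,n=2)
E
```

```text
[480.77529737 121.33239478  64.27252508] (np.float64(255.31141829937923), np.float64(-6.241628629920578)) [ 0.22058865  0.47251359  1.99920133  0.00647688  0.67276813 -0.01017589]
[[-0.004 -0.224  0.975]
 [ 0.003  0.975  0.224]
 [-1.     0.004 -0.003]]
3 rows
[[-0.0,-0.001,-0.001,0.22,1.9,-0.13,0],[-0.0,-0.001,-0.001,0.21,1.9,-0.13,0],[-0.0,-0.001,-0.001,0.21,1.9,-0.13,0]]
2 rows
[[0.0,0.0,0.0,2.65,0.0,0.0,0],[0.0,0.0,0.0,2.65,0.0,0.0,0]]
```

View pics/side9.png

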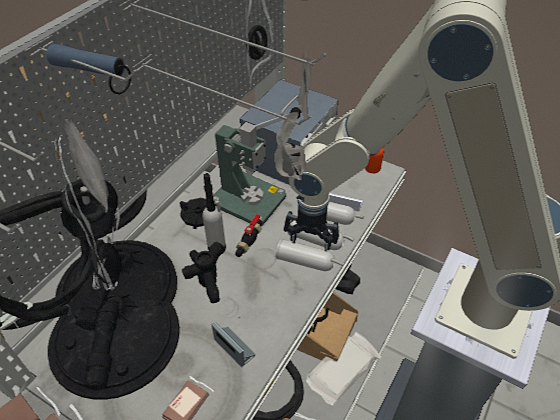

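Emit:
send_rows --pt "0 0 0 0.22 1.9 -0.13 0" --pt "0 0 0 0.21 1.9 -0.13 0" --pt "0 0 0 0.21 1.9 -0.13 0" --pt "0 0 0 0 0 0 0"

```text
time: 19.08
position: [464.1, 176.6, 58.4]
tool_rot: [2.09, 1.566, 2.316]
wrist_force: [-0.3, -0.6, 0.7]
gripper_width: 85.5
```

Emit:
send_rows --pt "0 0 0 2.65 0 0 0" --pt "0 0 0 2.65 0 0 0" --pt "0 0 0 0 0 0 0"

```text
time: 19.45
position: [463.1, 175.1, 4.4]
tool_rot: [2.579, 1.564, 2.804]
wrist_force: [-0.4, 0.6, 0.4]
gripper_width: 85.3
```

```bash
python3 - <<'E'
from h import *
p,R=pose(); print(p,toF(p),robot.sense()["wrist_force"]); print(R.as_matrix().round(3))
for c in ("side","wrist"): cv2.imwrite(f"pics/{c}10.png",robot.camera(c)[:,:,::-1])
R1=down(.226); 
rows(p,R,F(232,0,6),R1,0,n=10)
rows(F(232,0,6),R1,F(192,2,6),R1,0,n=8)
E
```

```text
[463.1355597  175.09333781   4.38193571] (np.float64(311.67963899460227), np.float64(-11.397921618004641)) [-0.36833785  0.55377981  0.42626459]
[[-0.006 -0.223  0.975]
 [ 0.002  0.975  0.223]
 [-1.     0.004 -0.006]]
10 rows
[[-0.0,-0.001,-0.0,-0.02,-0.79,0.11,0],[-0.0,-0.001,-0.0,-0.02,-0.79,0.11,0],[-0.0,-0.001,-0.0,-0.02,-0.79,0.11,0],[-0.0,-0.001,-0.0,-0.02,-0.79,0.11,0],[-0.0,-0.001,-0.0,-0.02,-0.79,0.11,0]]
[[-0.0,-0.001,-0.0,-0.02,-0.79,0.11,0],[-0.0,-0.001,-0.0,-0.02,-0.79,0.11,0],[-0.0,-0.001,-0.0,-0.02,-0.79,0.11,0],[-0.0,-0.001,-0.0,-0.02,-0.79,0.11,0],[-0.0,-0.001,-0.0,-0.02,-0.79,0.11,0]]
8 rows
[[0.0,0.0,0.0,0.0,-0.5,0.02,0],[0.0,0.0,0.0,0.0,-0.5,0.02,0],[0.0,0.0,0.0,0.0,-0.5,0.02,0],[0.0,0.0,0.0,0.0,-0.5,0.02,0],[0.0,0.0,0.0,0.0,-0.5,0.02,0]]
[[0.0,0.0,0.0,0.0,-0.5,0.02,0],[0.0,0.0,0.0,0.0,-0.5,0.02,0],[0.0,0.0,0.0,0.0,-0.5,0.02,0]]
```

View pics/wrist10.png

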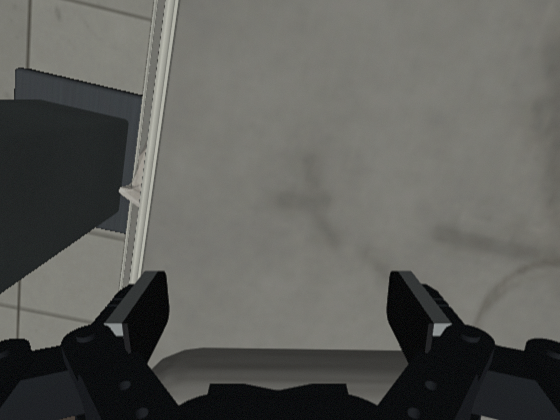

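View pics/side10.png

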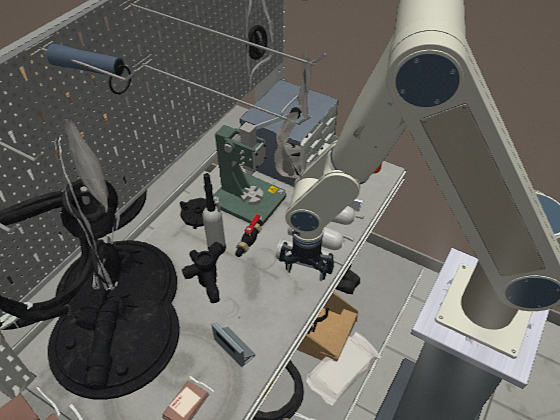

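Emit:
send_rows --pt "0 0 0 0 -0.8 0.11 0" --pt "0 0 0 0 -0.8 0.11 0" --pt "0 0 0 0 -0.8 0.11 0" --pt "0 0 0 0 -0.6 0.1 0" --pt "0 0 0 0 -0.5 0.1 0"

```text
time: 20.18
position: [477.6, 142.8, 5.6]
tool_rot: [2.009, 1.566, 2.235]
wrist_force: [-0.3, -0.3, 0.9]
gripper_width: 85.5
```

Emit:
send_rows --pt "0 0 0 0 -0.5 0.1 0" --pt "0 0 0 0 -0.5 0.1 0" --pt "0 0 0 0 -0.5 0.1 0" --pt "0 0 0 0 -0.5 0.1 0" --pt "0 0 0 0 -0.5 0 0"

```text
time: 20.8
position: [487.8, 120.7, 6.5]
tool_rot: [1.582, 1.566, 1.809]
wrist_force: [-3.3, 7.1, 13.6]
gripper_width: 85.6
```

Emit:
send_rows --pt "0 0 0 0 -0.5 0 0" --pt "0 0 0 0 -0.5 0 0" --pt "0 0 0 0 -0.5 0 0" --pt "0 0 0 0 -0.5 0 0" --pt "0 0 0 0 -0.5 0 0"

```text
time: 21.42
position: [493.7, 96.1, 6.4]
tool_rot: [1.456, 1.566, 1.683]
wrist_force: [-1.6, 5.2, 9.4]
gripper_width: 85.5
```

Emit:
send_rows --pt "0 0 0 0 -0.5 0 0" --pt "0 0 0 0 -0.5 0 0" --pt "0 0 0 0 -0.5 0 0" --pt "0 0 0 0 -0.4 0 0" --pt "0 0 0 0 -0.4 0 0"

```text
time: 22.05
position: [498.9, 74.1, 6.7]
tool_rot: [1.456, 1.566, 1.683]
wrist_force: [-1.4, 5.9, 11.1]
gripper_width: 85.4
```

```bash
python3 - <<'E'
from h import *
p,R=pose(); print(p,toF(p),robot.sense()["wrist_force"])
for c in ("side","top"):
    cv2.imwrite(f"pics/{c}11.png",robot.camera(c)[:,:,::-1])
    for l in ("shell_stray_center","shell_mid_center","shell_near_center"):
      print(c,l,[(np.round(toF(d["position"])).tolist(),round(d["p"],2)) for d in robot.place_of(l,c)])
E
```

```text
[498.86056445  74.14744676   6.68364666] (np.float64(205.25499415153814), np.float64(0.8220784144161665)) [-1.39385503  5.88874024 11.14530565]
side shell_stray_center [([167.0, 9.0], 0.87)]
side shell_mid_center [([111.0, -3.0], 0.74)]
side shell_near_center [([51.0, -6.0], 0.59)]
top shell_stray_center [([396.0, 253.0], 0.56)]
top shell_mid_center [([113.0, -2.0], 0.78), ([53.0, -11.0], 0.7)]
top shell_near_center [([56.0, -12.0], 0.78)]
```

View pics/side11.png

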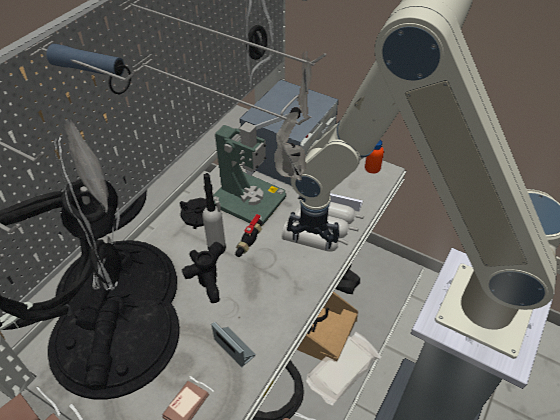

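View pics/top11.png

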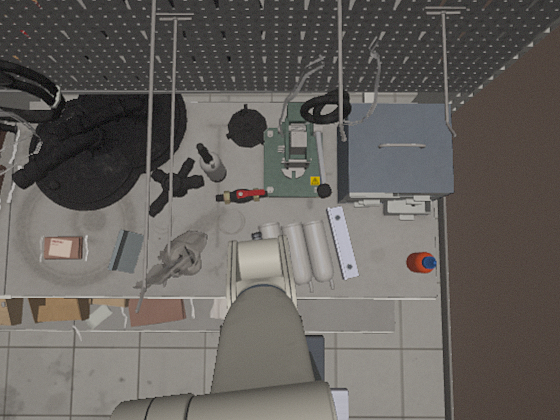

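Emit:
send_rows --pt "0 0 0 0 -0.4 0 0" --pt "0 0 0 0 -0.4 0 0" --pt "0 0 0 0 -0.4 0 0" --pt "0 0 0 0 -0.4 0 0"

```text
time: 22.95
position: [502.6, 58.7, 6.8]
tool_rot: [1.397, 1.566, 1.624]
wrist_force: [-0.4, 4.4, 8.9]
gripper_width: 85.3
```

Emit:
send_rows --pt "0 0 0 0 -0.3 0 0" --pt "0 0 0 0 -0.2 0 0" --pt "0 0 0 0 0 0 0"

```text
time: 23.32
position: [503.8, 53.6, 6.6]
tool_rot: [1.373, 1.566, 1.599]
wrist_force: [-2.7, 8.9, 15.7]
gripper_width: 85.0
```

```bash
python3 - <<'E'
from h import *
p,R=pose(); print(p,toF(p),robot.sense()["wrist_force"])
for c in ("side","top"):
    cv2.imwrite(f"pics/{c}12.png",robot.camera(c)[:,:,::-1])
    for l in ("shell_stray_center","shell_mid_center","shell_near_center"):
      print(c,l,[(np.round(toF(d["position"])).tolist(),round(d["p"],2)) for d in robot.place_of(l,c)])
E
```

```text
[503.7840028   53.55247443   6.58034578] (np.float64(184.07204593957155), np.float64(1.009156997096021)) [-2.73833482  8.91242377 15.69606795]
side shell_stray_center [([150.0, 6.0], 0.86)]
side shell_mid_center [([92.0, -3.0], 0.65), ([144.0, 92.0], 0.29)]
side shell_near_center [([30.0, -13.0], 0.88)]
top shell_stray_center []
top shell_mid_center [([94.0, -4.0], 0.84), ([-206.0, -101.0], 0.7), ([277.0, 270.0], 0.43)]
top shell_near_center [([33.0, -13.0], 0.81)]
```

Emit:
send_rows --pt "0 0 0 0 -0.2 0 0" --pt "0 0 0 0 0 0 0"

```text
time: 23.98
position: [503.9, 52.8, 6.8]
tool_rot: [1.446, 1.565, 1.672]
wrist_force: [-4.0, 18.7, 19.2]
gripper_width: 85.6
```

Emit:
send_rows --pt "0 0 0 0 -0.2 0 0" --pt "0 0 0 0 0 0 0"

```text
time: 24.22
position: [503.9, 52.3, 6.9]
tool_rot: [1.535, 1.563, 1.761]
wrist_force: [-6.0, 29.6, 22.0]
gripper_width: 85.6
```

Emit:
send_rows --pt "0 0 0 0 0.3 0 0" --pt "0 0 0 0 0.5 0 0" --pt "0 0 0 0 1.0 0 0" --pt "0 0 0 0 2.0 0 0" --pt "0 0 0 0 3.0 0 0"

```text
time: 24.85
position: [487.8, 115.2, 5.1]
tool_rot: [2.138, 1.566, 2.363]
wrist_force: [0.3, 1.1, 0.3]
gripper_width: 85.7
```

```bash
python3 - <<'E'
from h import *
p,R=pose(); print(p,toF(p),robot.sense()["wrist_force"])
for c in ("side","top"):
    cv2.imwrite(f"pics/{c}13.png",robot.camera(c)[:,:,::-1])
    for l in ("shell_stray_center","shell_mid_center","shell_near_center"):
      print(c,l,[(np.round(toF(d["position"])).tolist(),round(d["p"],2)) for d in robot.place_of(l,c)])
E
python3 - <<'E'
import cv2,numpy as np
a=cv2.imread('pics/top13.png')[190:310,230:390]; b=cv2.imread('pics/side13.png')[160:280,240:400]
cv2.imwrite('pics/z13.png',cv2.resize(np.hstack([a,b]),None,fx=2.5,fy=2.5,interpolation=cv2.INTER_CUBIC))
E
```

```text
[487.75069832 115.15959237   5.14407359] (np.float64(247.73044613383703), np.float64(-0.8233204431774112)) [0.33547153 1.12303354 0.30051611]
side shell_stray_center [([149.0, 9.0], 0.73), ([391.0, 249.0], 0.71)]
side shell_mid_center [([94.0, -4.0], 0.77)]
side shell_near_center [([31.0, -10.0], 0.8), ([275.0, 271.0], 0.24)]
top shell_stray_center [([150.0, 13.0], 0.71)]
top shell_mid_center [([148.0, 13.0], 0.65), ([93.0, -3.0], 0.63)]
top shell_near_center [([34.0, -13.0], 0.92)]
```

View pics/z13.png

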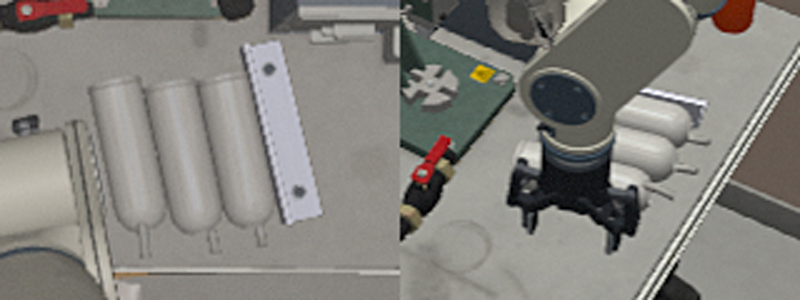

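```bash
python3 - <<'E'
from h import *
p,R=pose()
w=[(p,R),([400,140,50],down(.35)),([375,205,100],down(.6)),([430,340,140],down(1.0)),([525.5,458.5,125],down(1.326))]
for (a,b),(c,d) in zip(w,w[1:]): rows(np.array(a,float),b,c,d,0)
E
```

```text
2 rows
[[-0.062,-0.001,-0.002,-2.21,2.25,-4.02,0],[-0.062,-0.001,-0.002,-2.22,2.49,-3.87,0]]
2 rows
[[-0.125,0.0,0.0,-2.5,3.48,-0.06,0],[-0.125,0.0,0.0,-2.5,3.46,0.37,0]]
3 rows
[[-0.133,0.0,0.0,-1.33,2.68,4.05,0],[-0.133,0.0,0.0,-1.33,2.12,4.37,0],[-0.133,0.0,0.0,-1.33,1.52,4.62,0]]
3 rows
[[-0.109,0.0,0.0,0.5,-0.54,5.04,0],[-0.109,0.0,0.0,0.5,-1.09,4.95,0],[-0.109,0.0,0.0,0.5,-1.62,4.81,0]]
```

Emit:
send_rows --pt "-0.062 0 0 -2.2 2.25 -4.0 0" --pt "-0.062 0 0 -2.2 2.5 -3.9 0"

```text
time: 25.5
position: [398.8, 140.0, 49.9]
tool_rot: [2.019, 1.566, 2.37]
wrist_force: [0.2, -0.6, 0.9]
gripper_width: 85.3
```

Emit:
send_rows --pt "-0.125 0 0 -2.5 3.48 -0.06 0" --pt "-0.125 0 0 -2.5 3.46 0.37 0" --pt "-0.133 0 0 -1.33 2.68 4.05 0" --pt "-0.133 0 0 -1.33 2.12 4.37 0" --pt "-0.133 0 0 -1.33 1.52 4.62 0"

```text
time: 26.12
position: [430.4, 341.2, 141.0]
tool_rot: [1.159, 1.567, 2.163]
wrist_force: [0.9, 0.1, -0.7]
gripper_width: 85.8
```

Emit:
send_rows --pt "-0.109 0 0 0.5 -0.54 5.04 0" --pt "-0.109 0 0 0.5 -1.09 4.95 0" --pt "-0.109 0 0 0.5 -1.62 4.81 0" --pt "0 0 0 0 0 0 0" --pt "0 0 0 0 0 0 0"

```text
time: 26.75
position: [524.8, 457.6, 124.7]
tool_rot: [1.358, 1.566, 2.683]
wrist_force: [0.2, 0.3, -0.0]
gripper_width: 85.4
```

```bash
python3 - <<'E'
from h import *
p,R=pose(); print(p,robot.sense()["q"]); print(R.as_matrix().round(3))
for c in ("side","top","wrist"):
    cv2.imwrite(f"pics/{c}14.png",robot.camera(c)[:,:,::-1])
    for l in ("chock_plate","chock"):
      print(c,l,[(np.round(d["position"]).tolist(),round(d["p"],2)) for d in robot.place_of(l,c)])
E
```

```text
[524.75454931 457.57401753 124.6528897 ] [ 0.6980369   0.62159876  1.511872    0.00508034  1.01001851 -0.63004765]
[[-0.004 -0.97   0.243]
 [ 0.002  0.243  0.97 ]
 [-1.     0.005  0.001]]
side chock_plate [([526.0, 458.0, 72.0], 0.65)]
side chock [([516.0, 444.0, -1.0], 0.56)]
top chock_plate [([524.0, 459.0, 76.0], 0.7)]
top chock [([518.0, -36.0, 28.0], 0.58)]
wrist chock_plate [([528.0, 458.0, 72.0], 0.95)]
wrist chock [([521.0, 444.0, -1.0], 0.6)]
```

View pics/wrist14.png

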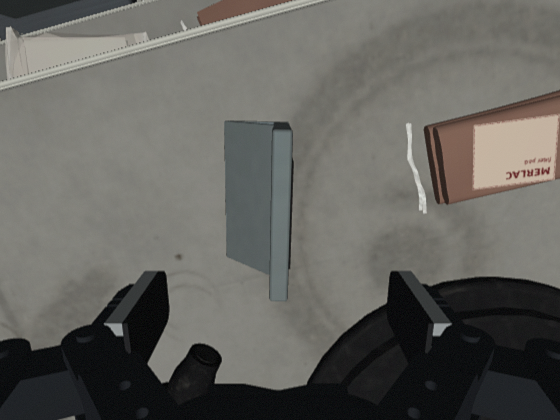

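View pics/side14.png

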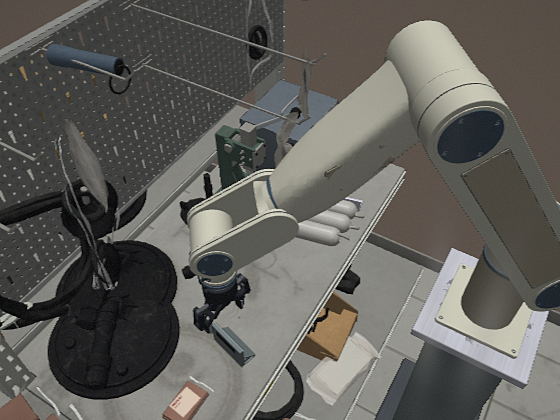

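View pics/top14.png

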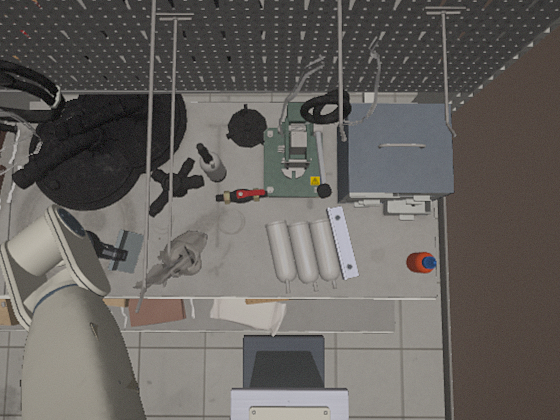

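```bash
python3 - <<'E'
from h import *
p,R=pose(); rows(p,R,[525.8,458.3,50],down(1.326),0,n=4)
for uv in [(110,208),(130,203)]: print(atz("top",uv,0))
E
```

```text
4 rows
[[0.0,0.001,-0.001,1.89,-0.03,-0.01,0],[0.0,0.001,-0.001,1.89,-0.03,-0.01,0],[0.0,0.001,-0.001,1.89,-0.02,-0.01,0],[0.0,0.001,-0.001,1.89,-0.02,-0.0,0]]
[643.537806   506.03650159   0.        ]
[658.05149808 450.03699642   0.        ]
```

Emit:
send_rows --pt "0 0.001 0 1.89 -0.03 0 0" --pt "0 0.001 0 1.89 -0.03 0 0" --pt "0 0.001 0 1.89 -0.02 0 0" --pt "0 0.001 0 1.89 -0.02 0 0" --pt "0 0 0 0 0 0 0"

```text
time: 27.82
position: [524.5, 457.6, 47.1]
tool_rot: [2.241, 1.563, -2.716]
wrist_force: [0.4, 0.6, -1.0]
gripper_width: 85.5
```

Emit:
send_rows --pt "0 0 0 0 0 0 1" --pt "0 0 0 0 0 0 1" --pt "0 0 0 0 0 0 1" --pt "0 0 0 0 0 0 1" --pt "0 0 0 0 0 0 1"

```text
time: 28.45
position: [526.0, 458.9, 50.3]
tool_rot: [1.781, 1.568, 3.108]
wrist_force: [-0.0, 0.4, 2.1]
gripper_width: 9.5
```

Emit:
send_rows --pt "0 0 0 0 0 0 1" --pt "0 0 0 0 0 0 1" --pt "0 0 0 0 0 0 1"

```text
time: 28.82
position: [526.0, 458.9, 50.3]
tool_rot: [1.805, 1.568, 3.132]
wrist_force: [-2.3, 0.5, 5.6]
gripper_width: 9.6
```

```bash
python3 - <<'E'
from h import *
p,R=pose(); print(p,robot.sense()["wrist_force"]); print(R.as_matrix().round(3))
for c in ("wrist",):
    cv2.imwrite(f"pics/{c}15.png",robot.camera(c)[:,:,::-1])
E
```

```text
[525.99056269 458.92142895  50.28846177] [-2.28594906  0.48607974  5.63318711]
[[-0.003 -0.97   0.242]
 [ 0.     0.242  0.97 ]
 [-1.     0.003 -0.001]]
```

View pics/wrist15.png

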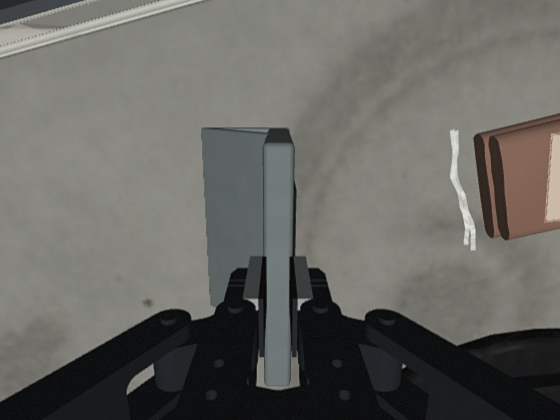

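```bash
python3 - <<'E'
from h import *
p,R=pose()
w=[(p,R),(p+[0,0,40],R),([420,340,100],down(1.45)),([372,205,95],down(1.65)),(F(262,4,80),down(1.797))]
for (a,b),(c,d) in zip(w,w[1:]): rows(np.array(a,float),b,c,d,1,vmax=45,wmax=.1)
print(F(262,4,80))
E
```

```text
1 rows
[[0.0,0.0,0.0,-4.0,0.01,-0.0,1]]
4 rows
[[-0.031,-0.0,-0.001,-0.23,1.85,-3.53,1],[-0.031,-0.0,-0.001,-0.24,1.96,-3.47,1],[-0.031,-0.0,-0.001,-0.24,2.07,-3.41,1],[-0.031,-0.0,-0.001,-0.24,2.17,-3.34,1]]
4 rows
[[-0.05,-0.0,-0.0,0.12,0.78,-3.5,1],[-0.05,-0.0,-0.0,0.12,0.96,-3.45,1],[-0.05,-0.0,-0.0,0.13,1.13,-3.4,1],[-0.05,-0.0,-0.0,0.12,1.3,-3.34,1]]
4 rows
[[-0.037,0.0,0.0,0.38,-2.77,-2.09,1],[-0.037,0.0,0.0,0.38,-2.69,-2.19,1],[-0.037,0.0,0.0,0.38,-2.61,-2.29,1],[-0.037,0.0,0.0,0.38,-2.53,-2.38,1]]
[489.212 130.346  80.   ]
```

Emit:
send_rows --pt "0 0 0 -2.0 0 0 1" --pt "0 0 0 -2.0 0 0 1" --pt "-0.031 0 0 -0.24 1.85 -3.53 1" --pt "-0.031 0 0 -0.24 1.96 -3.47 1" --pt "-0.031 0 0 -0.24 2.07 -3.41 1"

```text
time: 29.5
position: [445.9, 368.6, 98.6]
tool_rot: [1.669, 1.568, 3.09]
wrist_force: [0.1, -0.6, -5.5]
gripper_width: 9.3
```

Emit:
send_rows --pt "-0.031 0 0 -0.24 2.17 -3.34 1" --pt "-0.05 0 0 0.12 0.78 -3.5 1" --pt "-0.05 0 0 0.12 0.96 -3.45 1" --pt "-0.05 0 0 0.13 1.13 -3.4 1" --pt "-0.05 0 0 0.12 1.3 -3.34 1"

```text
time: 30.12
position: [372.2, 203.8, 96.3]
tool_rot: [1.298, 1.569, 2.95]
wrist_force: [0.6, -0.4, -4.3]
gripper_width: 9.1
```

Emit:
send_rows --pt "-0.037 0 0 0.38 -2.77 -2.09 1" --pt "-0.037 0 0 0.38 -2.69 -2.19 1" --pt "-0.037 0 0 0.38 -2.61 -2.29 1" --pt "-0.037 0 0 0.38 -2.53 -2.38 1" --pt "0 0 0 0 0 0 1"

```text
time: 30.75
position: [492.2, 129.2, 80.7]
tool_rot: [0.788, 1.57, 2.585]
wrist_force: [0.1, -0.6, -4.6]
gripper_width: 9.3
```

```bash
python3 - <<'E'
from h import *
s=robot.sense();p,R=pose(); print(p,toF(p),s["wrist_force"],s["gripper_width"],np.round(s["q"],2)); print(R.as_matrix().round(3))
for c in ("side","top","wrist"):
    cv2.imwrite(f"pics/{c}16.png",robot.camera(c)[:,:,::-1])
rows(p,R,F(232,4,53),down(1.797),1,n=5)
E
```

```text
[492.17265688 129.19327992  80.7457356 ] (np.float64(260.4227727802269), np.float64(6.63163515881025)) [ 0.10900466 -0.62252748 -4.5613064 ] 9.300586580483696 [ 0.23  0.46  1.97  0.    0.72 -1.56]
[[-0.    -0.975 -0.224]
 [ 0.    -0.224  0.975]
 [-1.     0.     0.   ]]
5 rows
[[-0.0,0.0,-0.0,0.55,0.05,-0.56,1],[-0.0,0.0,-0.0,0.55,0.05,-0.56,1],[-0.0,0.0,-0.0,0.55,0.05,-0.56,1],[-0.0,0.0,-0.0,0.55,0.05,-0.56,1],[-0.0,0.0,-0.0,0.55,0.05,-0.56,1]]
```

View pics/wrist16.png

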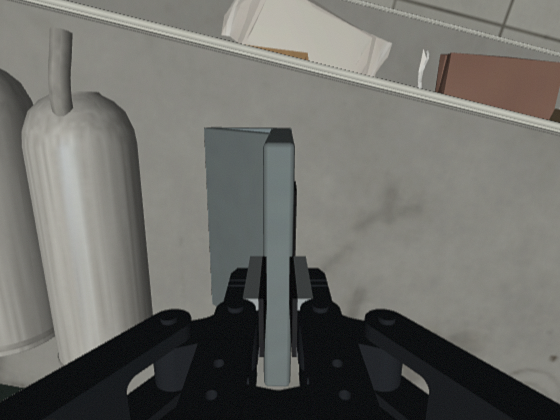

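View pics/side16.png

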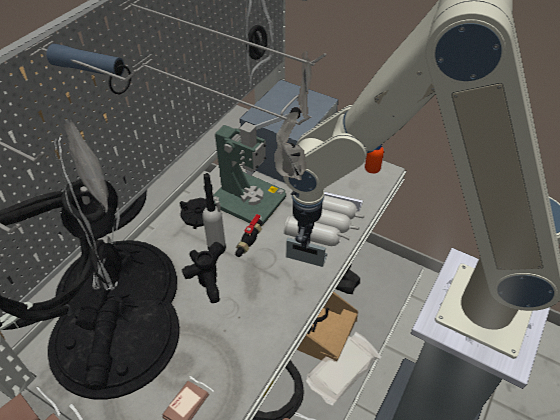

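Emit:
send_rows --pt "0 0 0 0.55 0.05 -0.56 1" --pt "0 0 0 0.55 0.05 -0.56 1" --pt "0 0 0 0.55 0.05 -0.56 1" --pt "0 0 0 0.55 0.05 -0.56 1" --pt "0 0 0 0.55 0.05 -0.56 1"

```text
time: 31.52
position: [493.0, 101.8, 51.6]
tool_rot: [1.467, 1.567, -3.018]
wrist_force: [-0.2, -0.5, -4.6]
gripper_width: 9.1
```

Emit:
send_rows --pt "0 0 0 0.2 0 0 1" --pt "0 0 0 0 0 0 1"

```text
time: 31.78
position: [492.8, 102.1, 50.3]
tool_rot: [1.472, 1.567, -3.012]
wrist_force: [-1.6, -0.4, 1.2]
gripper_width: 9.3
```

Emit:
send_rows --pt "0 0 0 0 0 -0.5 1" --pt "0 0 0 0 0 -0.5 1" --pt "0 0 0 0 0 -0.5 1" --pt "0 0 0 0 0 -0.4 1" --pt "0 0 0 0 0 -0.3 1"

```text
time: 32.4
position: [499.2, 81.7, 51.2]
tool_rot: [0.604, 1.569, 2.402]
wrist_force: [-5.8, 13.0, 21.3]
gripper_width: 9.1
```

Emit:
send_rows --pt "0 0 0 0 0 -0.2 1" --pt "0 0 0 0 0 -0.2 1" --pt "0 0 0 0 0 0 1"

```text
time: 32.78
position: [499.7, 77.3, 50.9]
tool_rot: [1.369, 1.569, -3.115]
wrist_force: [-0.5, 2.3, 1.6]
gripper_width: 9.8
```

```bash
python3 - <<'E'
from h import *
s=robot.sense();p,R=pose(); print(p,toF(p),s["wrist_force"],s["gripper_width"])
for c in ("wrist","top"):
    cv2.imwrite(f"pics/{c}17.png",robot.camera(c)[:,:,::-1])
E
```

```text
[499.74487027  77.2900698   50.88374328] (np.float64(208.12096711604977), np.float64(2.3882241529737596)) [-0.52193469  2.3388393   1.61931381] 9.779956953369
```

View pics/wrist17.png

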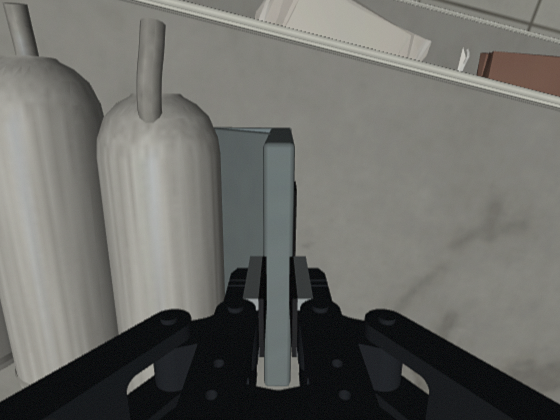

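Emit:
send_rows --pt "0 0 0 0 0 -0.2 1" --pt "0 0 0 0 0 0 1"

```text
time: 33.12
position: [500.1, 76.0, 51.3]
tool_rot: [0.811, 1.568, 2.609]
wrist_force: [-5.9, 11.2, 17.3]
gripper_width: 9.4
```

Emit:
send_rows --pt "0 0 0 0 0 -0.15 1" --pt "0 0 0 0 0 0 1"

```text
time: 33.38
position: [500.3, 75.1, 51.7]
tool_rot: [0.649, 1.567, 2.447]
wrist_force: [-6.8, 13.9, 23.4]
gripper_width: 9.1
```

Emit:
send_rows --pt "0 0 0 0 0 -0.15 1" --pt "0 0 0 0 0 0 1"

```text
time: 33.62
position: [500.6, 74.1, 52.1]
tool_rot: [0.516, 1.567, 2.313]
wrist_force: [-8.9, 17.0, 29.0]
gripper_width: 9.3
```

Emit:
send_rows --pt "0 0 0 -0.1 0 0 1" --pt "0 0 0 0 0 0 1"

```text
time: 33.88
position: [500.7, 73.2, 52.1]
tool_rot: [0.766, 1.568, 2.564]
wrist_force: [-4.5, 10.9, 14.0]
gripper_width: 9.3
```

Emit:
send_rows --pt "0 0 0 -0.1 0 0 1" --pt "0 0 0 0 0 0 1"

```text
time: 34.12
position: [500.8, 72.8, 52.4]
tool_rot: [0.997, 1.568, 2.794]
wrist_force: [-1.2, 8.0, 5.6]
gripper_width: 9.2
```

```bash
python3 - <<'E'
from h import *
s=robot.sense();p,R=pose(); print(p,toF(p),s["wrist_force"],s["gripper_width"]);print(R.as_matrix().round(4))
for c in ("wrist","side","top"):
    cv2.imwrite(f"pics/{c}18.png",robot.camera(c)[:,:,::-1])
a=cv2.imread('pics/side18.png')[170:290,250:410]
cv2.imwrite('pics/z18.png',cv2.resize(a,None,fx=5,fy=5,interpolation=cv2.INTER_CUBIC))
E
```

```text
[500.75537424  72.76182863  52.39841498] (np.float64(203.47957908853266), np.float64(2.35913949435547)) [-1.22800959  8.00461327  5.6430617 ] 9.247565452409432
[[-2.400e-03 -9.743e-01 -2.251e-01]
 [ 9.000e-04 -2.251e-01  9.743e-01]
 [-1.000e+00  2.100e-03  1.400e-03]]
```

View pics/wrist18.png

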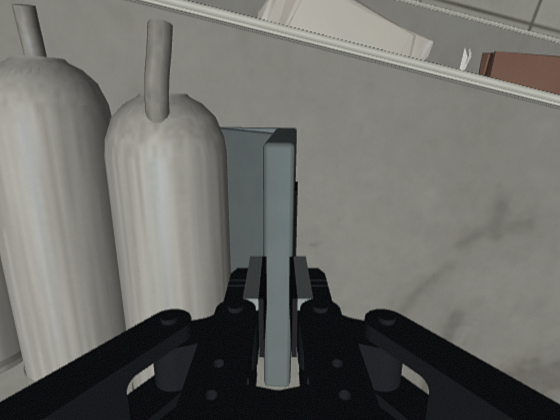

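View pics/z18.png

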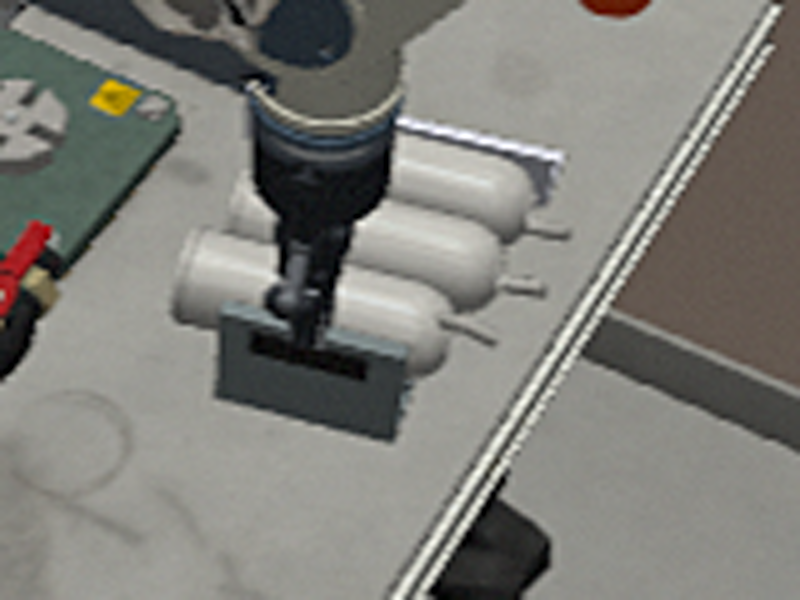

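Emit:
send_rows --pt "0 0 0 0 0 0 0.7" --pt "0 0 0 0 0 0 0.7"

```text
time: 34.52
position: [500.1, 71.6, 51.9]
tool_rot: [1.58, 1.567, -2.904]
wrist_force: [0.6, 0.6, -0.7]
gripper_width: 25.5
```

Emit:
send_rows --pt "0 0 0 -1.0 0 0 0.7" --pt "0 0 0 -2.0 0 0 0.7" --pt "0 0 0 -1.0 0 0 0.7"

```text
time: 34.9
position: [500.9, 71.9, 93.4]
tool_rot: [1.521, 1.569, -2.963]
wrist_force: [1.2, 0.5, -0.4]
gripper_width: 25.4
```

```bash
python3 - <<'E'
from h import *
s=robot.sense();p,R=pose(); print(p,toF(p),s["wrist_force"],s["gripper_width"])
for c in ("wrist","side","top"):
    cv2.imwrite(f"pics/{c}19.png",robot.camera(c)[:,:,::-1])
    for l in ("chock_plate","chock","shell_stray_center","shell_near_center"):
      print(c,l,[(np.round(toF(d["position"])).tolist(),round(d["p"],2)) for d in robot.place_of(l,c)])
a=cv2.imread('pics/side19.png')[170:290,250:410]
cv2.imwrite('pics/z19.png',cv2.resize(a,None,fx=5,fy=5,interpolation=cv2.INTER_CUBIC))
E
```

```text
[500.87271514  71.91182803  93.38160136] (np.float64(202.62454413668178), np.float64(2.283146736212052)) [ 1.19256276  0.49969447 -0.38066408] 25.388150036945824
wrist chock_plate [([207.0, 3.0], 0.78)]
wrist chock [([190.0, 0.0], 0.73)]
wrist shell_stray_center [([146.0, 13.0], 0.93), ([28.0, -9.0], 0.66)]
wrist shell_near_center [([29.0, -9.0], 0.9)]
side chock_plate [([203.0, 0.0], 0.65)]
side chock [([192.0, 1.0], 0.83)]
side shell_stray_center [([148.0, 7.0], 0.72)]
side shell_near_center [([31.0, -10.0], 0.79)]
top chock_plate []
top chock []
top shell_stray_center [([148.0, 14.0], 0.89)]
top shell_near_center [([34.0, -13.0], 0.65)]
```

View pics/wrist19.png

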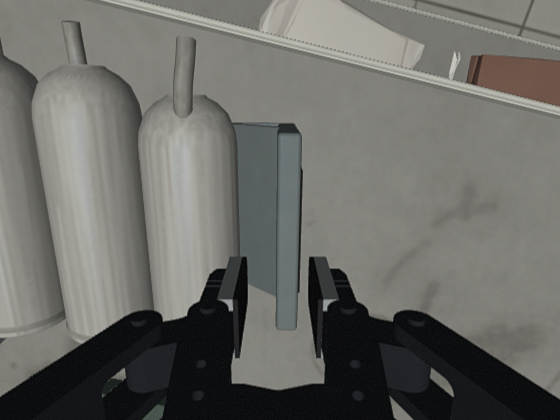

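View pics/z19.png

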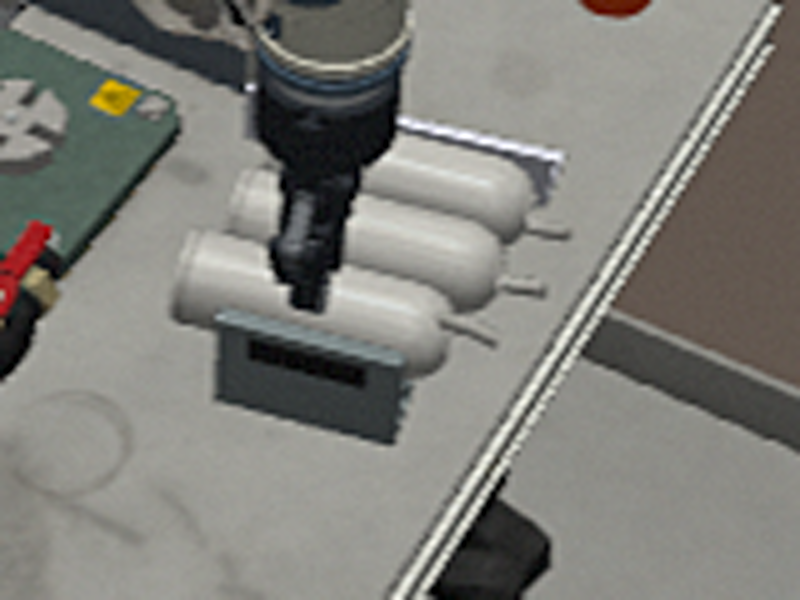

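```bash
python3 - <<'E'
from h import *
p,R=pose(); R1=down(.226)
rows(p,R,F(215,2,90),R1,.3,n=10)
rows(F(215,2,90),R1,F(250,2,82),R1,.3,n=2)
rows(F(250,2,82),R1,F(250,2,8),R1,.3,n=3)
E
```

```text
10 rows
[[0.157,-0.0,-0.0,0.02,-0.0,0.12,0.3],[0.157,-0.0,-0.0,0.02,0.02,0.12,0.3],[0.157,-0.0,-0.0,0.02,0.03,0.12,0.3],[0.157,-0.0,-0.0,0.02,0.05,0.11,0.3],[0.157,-0.0,-0.0,0.02,0.07,0.1,0.3]]
[[0.157,-0.0,-0.0,0.02,0.08,0.09,0.3],[0.157,-0.0,-0.0,0.02,0.1,0.08,0.3],[0.157,-0.0,-0.0,0.02,0.11,0.06,0.3],[0.157,-0.0,-0.0,0.02,0.12,0.04,0.3],[0.157,-0.0,-0.0,0.02,0.12,0.02,0.3]]
2 rows
[[0.0,0.0,0.0,0.4,1.75,0.0,0.3],[0.0,0.0,0.0,0.4,1.75,0.0,0.3]]
3 rows
[[0.0,0.0,0.0,2.47,0.0,0.0,0.3],[0.0,0.0,0.0,2.47,0.0,0.0,0.3],[0.0,0.0,0.0,2.47,0.0,0.0,0.3]]
```

Emit:
send_rows --pt "0.157 0 0 0.02 0 0.12 0.7" --pt "0.157 0 0 0.02 0.02 0.12 0.7" --pt "0.157 0 0 0.02 0.03 0.12 0.5" --pt "0.157 0 0 0.02 0.05 0.11 0.3" --pt "0.157 0 0 0.02 0.07 0.1 0.3"

```text
time: 36.28
position: [499.0, 78.0, 91.1]
tool_rot: [2.25, 1.567, -3.025]
wrist_force: [-0.3, -0.1, 0.4]
gripper_width: 59.6
```

Emit:
send_rows --pt "0.157 0 0 0.02 0.08 0.09 0.3" --pt "0.157 0 0 0.02 0.1 0.08 0.3" --pt "0.157 0 0 0.02 0.11 0.06 0.3" --pt "0.157 0 0 0.02 0.12 0.04 0.3" --pt "0.157 0 0 0.02 0.12 0.02 0.3"

```text
time: 36.9
position: [497.7, 84.1, 90.1]
tool_rot: [3.035, 1.567, -3.025]
wrist_force: [-0.6, 0.5, 0.6]
gripper_width: 60.0
```

Emit:
send_rows --pt "0 0 0 0.3 1.75 0 0.3" --pt "0 0 0 0.3 1.75 0 0.3" --pt "0 0 0 0 0 0 0.3"

```text
time: 37.28
position: [489.0, 119.6, 83.8]
tool_rot: [3.036, 1.566, -3.015]
wrist_force: [-0.3, -0.7, 0.8]
gripper_width: 59.9
```

```bash
python3 - <<'E'
from h import *
s=robot.sense();p,R=pose(); print(p,toF(p),s["wrist_force"],s["gripper_width"]); print(R.as_matrix().round(3))
for c in ("top",): cv2.imwrite(f"pics/{c}20.png",robot.camera(c)[:,:,::-1])
R1=down(.226); rows(p,R,F(250,2,10),R1,.3,n=3)
E
```

```text
[489.00880129 119.64757886  83.75515383] (np.float64(251.8244179022743), np.float64(1.4086389270116286)) [-0.27646516 -0.74267436  0.8372511 ] 59.914185726857504
[[-0.005 -0.231  0.973]
 [-0.001  0.973  0.231]
 [-1.     0.    -0.005]]
3 rows
[[0.002,-0.002,-0.0,2.46,-0.06,0.03,0.3],[0.002,-0.002,-0.0,2.46,-0.05,0.03,0.3],[0.002,-0.002,-0.0,2.46,-0.05,0.02,0.3]]
```

View pics/top20.png

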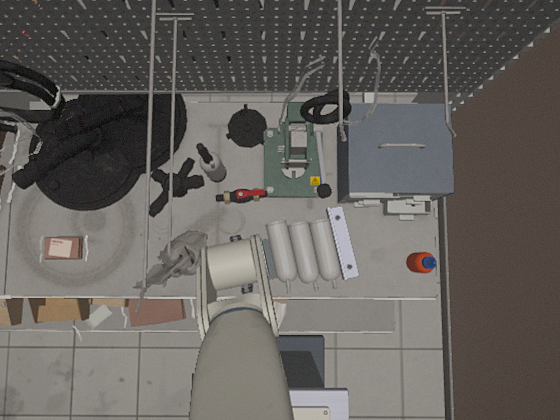

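Descend behind the chock, then push gently.

Emit:
send_rows --pt "0.002 -0.002 0 2.46 -0.06 0.03 0.3" --pt "0.002 -0.002 0 2.46 -0.05 0.03 0.3" --pt "0.002 -0.002 0 2.46 -0.05 0.02 0.3" --pt "0 0 0 0 0 0 0.3"

```text
time: 37.83
position: [489.5, 116.3, 9.0]
tool_rot: [2.846, 1.57, 3.07]
wrist_force: [0.2, 0.3, -0.1]
gripper_width: 59.9
```

Emit:
send_rows --pt "0 0 0 0 -0.6 0 0.3" --pt "0 0 0 0 -0.5 0 0.3" --pt "0 0 0 0 -0.4 0 0.3" --pt "0 0 0 0 -0.3 0 0.3"

```text
time: 38.33
position: [495.1, 98.9, 10.8]
tool_rot: [0.12, 1.568, 0.342]
wrist_force: [-0.3, -0.2, 0.5]
gripper_width: 59.8
```

Emit:
send_rows --pt "0 0 0 0 -0.3 0 0.3" --pt "0 0 0 0 -0.2 0 0.3" --pt "0 0 0 0 0 0 0.3"

```text
time: 38.7
position: [495.8, 94.4, 10.3]
tool_rot: [0.262, 1.569, 0.484]
wrist_force: [-0.3, 1.1, 0.0]
gripper_width: 60.0
```

Emit:
send_rows --pt "0 0 0 0 -0.2 0 0.3" --pt "0 0 0 0 0 0 0.3"

```text
time: 38.95
position: [496.4, 92.5, 10.3]
tool_rot: [0.187, 1.568, 0.41]
wrist_force: [-0.5, 2.8, 0.5]
gripper_width: 59.7
```

Emit:
send_rows --pt "0 0 0 0 -0.2 0 0.3" --pt "0 0 0 0 0 0 0.3"

```text
time: 39.2
position: [496.7, 91.0, 10.5]
tool_rot: [0.441, 1.568, 0.663]
wrist_force: [-2.0, 6.7, 2.4]
gripper_width: 59.9
```

Emit:
send_rows --pt "0 0 0 0 -0.2 0 0.3" --pt "0 0 0 0 0 0 0.3"

```text
time: 39.45
position: [497.0, 89.1, 10.5]
tool_rot: [0.484, 1.568, 0.706]
wrist_force: [-1.5, 6.8, 3.6]
gripper_width: 59.7
```

Emit:
send_rows --pt "0 0 0 0 -0.1 0 0.3" --pt "0 0 0 0 0 0 0.3"

```text
time: 39.7
position: [497.2, 88.2, 10.5]
tool_rot: [0.505, 1.568, 0.728]
wrist_force: [-2.7, 7.0, 3.3]
gripper_width: 59.6
```

Emit:
send_rows --pt "0 0 0 0 -0.1 0 0.3" --pt "0 0 0 0 0 0 0.3"

```text
time: 39.95
position: [497.4, 87.2, 10.5]
tool_rot: [0.495, 1.568, 0.718]
wrist_force: [-2.4, 6.7, 3.0]
gripper_width: 59.8
```

```bash
python3 - <<'E'
from h import *
s=robot.sense();p,R=pose(); print(p,toF(p),s["wrist_force"])
for c in ("side","top"):
    cv2.imwrite(f"pics/{c}21.png",robot.camera(c)[:,:,::-1])
    for l in ("chock_plate","chock","shell_stray_center","shell_mid_center","shell_near_center"):
      print(c,l,[(np.round(toF(d["position"])).tolist(),round(d["p"],2)) for d in robot.place_of(l,c)])
a=cv2.imread('pics/top21.png')[190:310,230:390];b=cv2.imread('pics/side21.png')[170:290,250:410]
cv2.imwrite('pics/z21.png',cv2.resize(np.vstack([a,b]),None,fx=2.5,fy=2.5,interpolation=cv2.INTER_CUBIC))
E
```

```text
[497.37741762  87.16511404  10.48493467] (np.float64(218.27944464418974), np.float64(2.2919677245317076)) [-2.44563739  6.73945835  3.02541338]
side chock_plate [([199.0, 1.0], 0.67)]
side chock [([188.0, -2.0], 0.74)]
side shell_stray_center [([91.0, -4.0], 0.72), ([148.0, 10.0], 0.49), ([225.0, 189.0], 0.41)]
side shell_mid_center [([90.0, -3.0], 0.87), ([92.0, 80.0], 0.64)]
side shell_near_center [([33.0, -11.0], 0.85), ([145.0, 93.0], 0.2)]
top chock_plate []
top chock []
top shell_stray_center [([148.0, 15.0], 0.74)]
top shell_mid_center [([92.0, -7.0], 0.91)]
top shell_near_center [([34.0, -14.0], 0.92)]
```

View pics/z21.png

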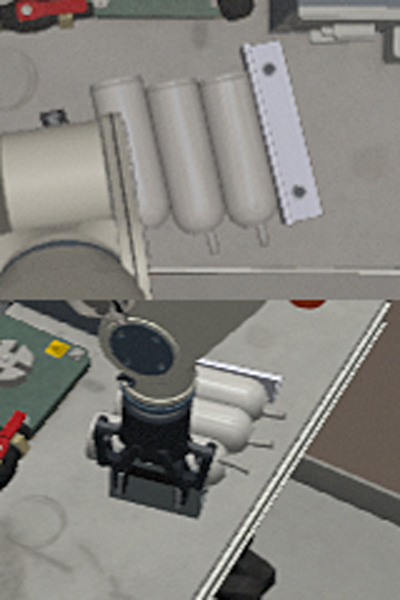

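Emit:
send_rows --pt "0 0 0 0 0.5 0 0.3" --pt "0 0 0 0 1.5 0 0.3" --pt "0 0 0 0 2.0 0 0.3" --pt "0 0 0 0 1.5 0 0.3"

```text
time: 41.05
position: [485.1, 141.3, 10.3]
tool_rot: [0.123, 1.569, 0.347]
wrist_force: [0.5, 0.2, 0.4]
gripper_width: 59.6
```

```bash
python3 - <<'E'
from h import *
s=robot.sense();p,R=pose(); print(p,toF(p),s["wrist_force"])
for c in ("side","top"):
    cv2.imwrite(f"pics/{c}22.png",robot.camera(c)[:,:,::-1])
A=[cv2.resize(cv2.imread(f'pics/side{i}.png')[205:265,270:360],None,fx=8,fy=8,interpolation=cv2.INTER_CUBIC) for i in (13,19,22)]
for i,a in zip((13,19,22),A): cv2.imwrite(f'pics/c{i}.png',a)
for i,a,b in ((1,19,22),(2,13,19)):
    d=cv2.absdiff(cv2.imread(f'pics/side{a}.png'),cv2.imread(f'pics/side{b}.png')).max(2); print((d[180:260,250:370]>25).sum())
    cv2.imwrite(f'pics/d{i}.png',cv2.resize(d[170:290,250:410]*3,None,fx=5,fy=5))
E
```

```text
[485.14518409 141.31291708  10.2789554 ] (np.float64(273.81357291951684), np.float64(2.494647911500519)) [0.48567811 0.15016643 0.38454818]
3069
2835
```

View pics/c19.png

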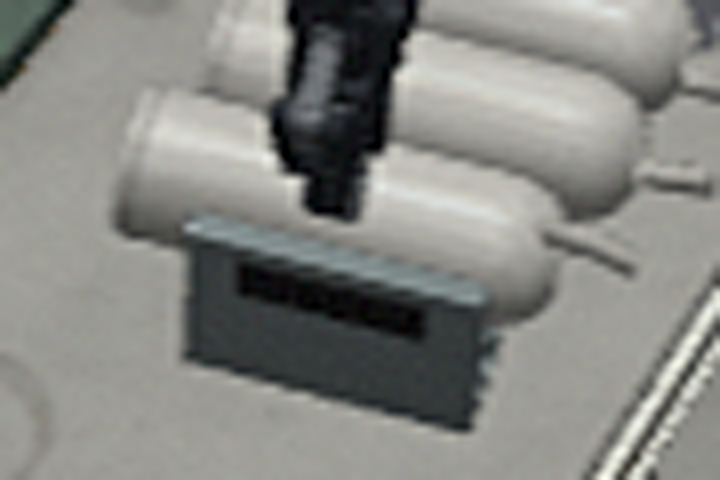

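View pics/c22.png

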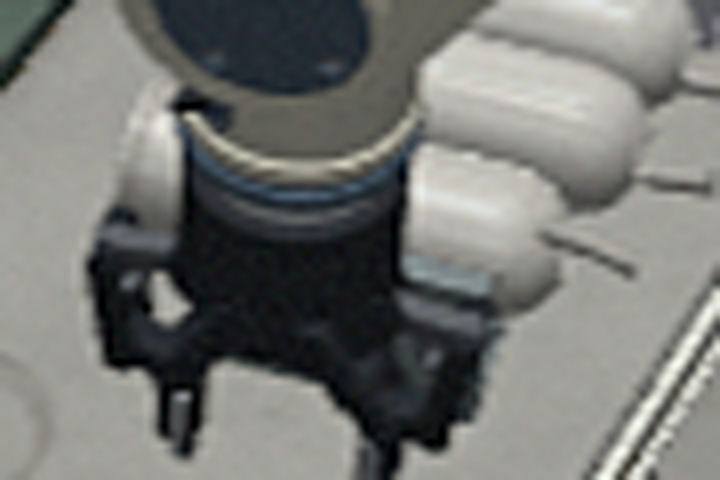

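View pics/d1.png

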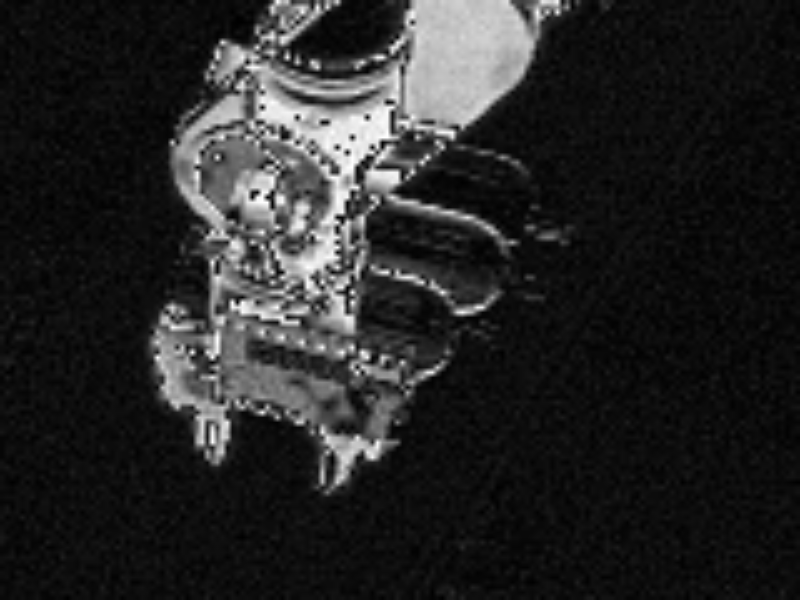

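```bash
python3 - <<'E'
from h import *
p,R=pose()
w=[(p,R),([400,160,40],down(.4)),([375,215,95],down(.5)),([400,330,130],down(.7))]
for (a,b),(c,d) in zip(w,w[1:]): rows(np.array(a,float),b,c,d,.3)
E
```

```text
2 rows
[[-0.088,0.001,-0.0,-1.49,1.84,-3.94,0.3],[-0.088,0.001,-0.0,-1.49,2.18,-3.77,0.3]]
2 rows
[[-0.05,0.0,0.0,-2.75,3.02,-0.08,0.3],[-0.05,0.0,0.0,-2.75,3.02,0.07,0.3]]
3 rows
[[-0.067,0.0,0.0,-1.17,2.96,2.57,0.3],[-0.067,0.0,0.0,-1.17,2.79,2.76,0.3],[-0.067,0.0,0.0,-1.17,2.6,2.94,0.3]]
```

Emit:
send_rows --pt "-0.088 0 0 -1.5 1.84 -3.9 0.3" --pt "-0.088 0 0 -1.5 2.18 -3.7 0.3" --pt "-0.05 0 0 -2.75 3.0 0 0.3" --pt "-0.05 0 0 -2.75 3.0 0 0.3"

```text
time: 41.65
position: [376.0, 213.9, 95.9]
tool_rot: [-0.206, 1.569, 0.294]
wrist_force: [0.2, 0.1, 0.9]
gripper_width: 59.7
```

Emit:
send_rows --pt "-0.067 0 0 -1.17 2.96 2.57 0.3" --pt "-0.067 0 0 -1.17 2.79 2.76 0.3" --pt "-0.067 0 0 -1.17 2.6 2.94 0.3" --pt "0 0 0 0 0 0 0.3"

```text
time: 42.15
position: [403.1, 331.2, 131.5]
tool_rot: [-0.138, 1.565, 0.564]
wrist_force: [-0.3, -1.0, -1.1]
gripper_width: 60.1
```

```bash
python3 - <<'E'
from h import *
p,R=pose(); print(p)
for c in ("side","top"):
    cv2.imwrite(f"pics/{c}23.png",robot.camera(c)[:,:,::-1])
    for l in ("chock_plate","chock","shell_stray_center","shell_mid_center","shell_near_center","shell_stray","shell_mid","shell_near"):
      print(c,l,[(np.round([*toF(d["position"]),d["position"][2]]).tolist(),round(d["p"],2)) for d in robot.place_of(l,c)])
cv2.imwrite('pics/s23.png',cv2.resize(cv2.imread('pics/side23.png')[180:280,260:380],None,fx=6,fy=6,interpolation=cv2.INTER_CUBIC))
cv2.imwrite('pics/t23.png',cv2.resize(cv2.imread('pics/top23.png')[200:300,245:365],None,fx=6,fy=6,interpolation=cv2.INTER_CUBIC))
E
```

```text
[403.14473329 331.17077655 131.5261009 ]
side chock_plate []
side chock [([186.0, -6.0, -2.0], 0.61)]
side shell_stray_center [([222.0, 188.0, 1.0], 0.31)]
side shell_mid_center []
side shell_near_center []
side shell_stray []
side shell_mid []
side shell_near []
top chock_plate [([199.0, -0.0, 78.0], 0.71), ([221.0, 190.0, 1.0], 0.4)]
top chock []
top shell_stray_center [([146.0, 16.0, 32.0], 0.81)]
top shell_mid_center [([92.0, -2.0, 36.0], 0.71)]
top shell_near_center [([35.0, -12.0, 28.0], 0.71), ([180.0, 6.0, 2.0], 0.33)]
top shell_stray [([224.0, 190.0, 2.0], 0.72), ([149.0, 98.0, 36.0], 0.64), ([280.0, 271.0, 1.0], 0.23)]
top shell_mid [([91.0, 76.0, 32.0], 0.92), ([-206.0, -103.0, 1.0], 0.55)]
top shell_near [([32.0, 74.0, 32.0], 0.84)]
```

View pics/s23.png

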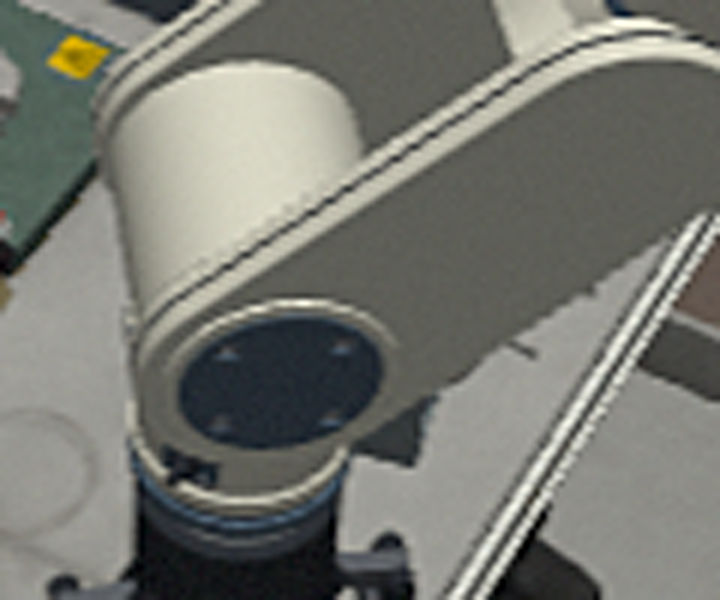

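View pics/t23.png

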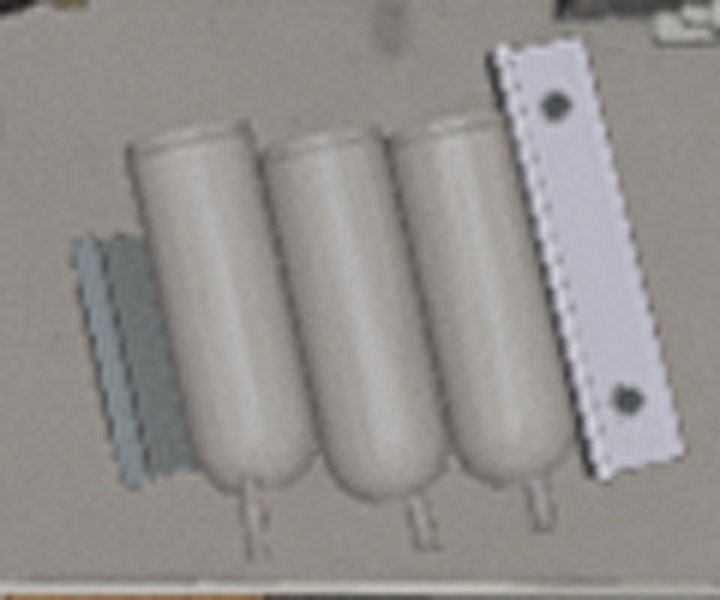

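```bash
python3 - <<'E'
from h import *
p,R=pose()
w=[(p,R),([372,205,110],down(1.2)),(F(205,-35,125),down(1.797))]
print(w[2][0])
for (a,b),(c,d) in zip(w,w[1:]): rows(np.array(a,float),b,c,d,.3)
E
```

```text
[463.955  66.035 125.   ]
3 rows
[[-0.167,0.001,0.0,0.68,-2.51,-3.41,0.3],[-0.167,0.001,0.0,0.68,-1.91,-3.78,0.3],[-0.167,0.001,0.0,0.68,-1.26,-4.04,0.3]]
4 rows
[[-0.149,-0.0,-0.0,-0.38,-3.4,-2.41,0.3],[-0.149,-0.0,-0.0,-0.38,-3.01,-2.88,0.3],[-0.149,-0.0,-0.0,-0.38,-2.54,-3.3,0.3],[-0.149,-0.0,-0.0,-0.38,-2.02,-3.64,0.3]]
```

Emit:
send_rows --pt "-0.167 0 0 0.68 -2.5 -3.4 0.3" --pt "-0.167 0 0 0.68 -1.9 -3.8 0.3" --pt "-0.167 0 0 0.68 -1.3 -4.0 0.3"

```text
time: 43.42
position: [372.0, 204.2, 109.7]
tool_rot: [-0.822, 1.568, 0.385]
wrist_force: [0.9, -0.8, -0.5]
gripper_width: 59.4
```

Emit:
send_rows --pt "-0.149 0 0 -0.38 -3.4 -2.4 0.3" --pt "-0.149 0 0 -0.38 -3.0 -2.9 0.3" --pt "-0.149 0 0 -0.38 -2.5 -3.3 0.3" --pt "-0.149 0 0 -0.38 -2.0 -3.6 0.3" --pt "0 0 0 0 0 0 0.3"

```text
time: 44.05
position: [465.4, 64.9, 125.6]
tool_rot: [-1.573, 1.567, 0.221]
wrist_force: [0.1, 0.1, -0.4]
gripper_width: 59.6
```

Emit:
send_rows --pt "0 0 0 0 0 0 0.3" --pt "0 0 0 0 0 0 0.3"

```text
time: 44.3
position: [462.7, 67.3, 124.9]
tool_rot: [-1.179, 1.569, 0.618]
wrist_force: [0.4, -0.4, -0.5]
gripper_width: 59.4
```

```bash
python3 - <<'E'
from h import *
p,R=pose(); print(p,toF(p),robot.sense()["dq"])
import pickle
pickle.dump(robot.camera_info("wrist"),open("w24.pkl","wb"))
cv2.imwrite(f"pics/wrist24.png",robot.camera("wrist")[:,:,::-1])
cv2.imwrite('pics/w24z.png',cv2.resize(cv2.imread('pics/wrist24.png'),None,fx=1.4,fy=1.4,interpolation=cv2.INTER_CUBIC))
print(np.round(robot.camera_info("wrist")["cam_to_world"],3))
E
```

```text
[462.71700488  67.33230819 124.92111525] (np.float64(206.70639138961585), np.float64(-35.94448320841648)) [ 0.00347968 -0.00109074 -0.00228494 -0.00076298 -0.00185832 -0.00694833]
[[-2.26000e-01 -9.34000e-01 -2.78000e-01  3.92925e+02]
 [ 9.74000e-01 -2.16000e-01 -6.50000e-02  4.99840e+01]
 [ 1.00000e-03 -2.86000e-01  9.58000e-01  2.86066e+02]
 [ 0.00000e+00  0.00000e+00  0.00000e+00  1.00000e+00]]
```

View pics/w24z.png

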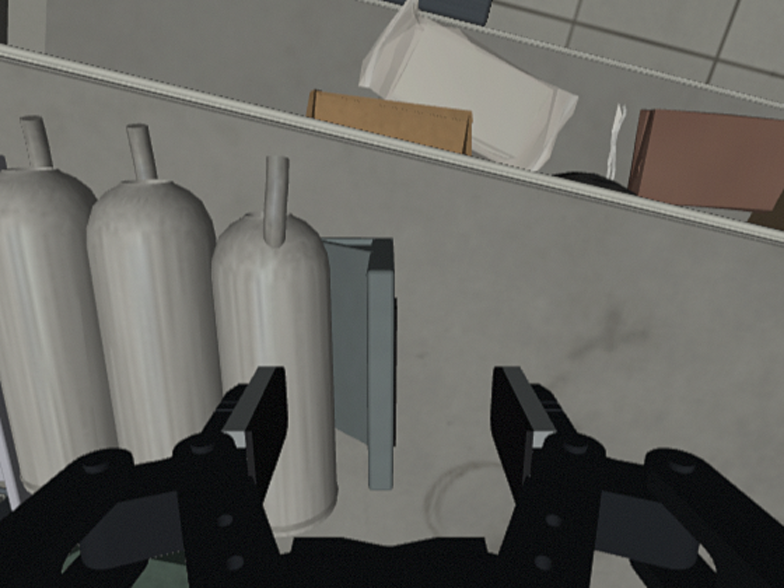

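```bash
python3 - <<'E'
from h import *
import pickle
I=pickle.load(open("w24.pkl","rb")); M=np.array(I["cam_to_world"]);K=I["camera_matrix"]
g=cv2.cvtColor(cv2.imread('pics/wrist24.png'),cv2.COLOR_BGR2GRAY).astype(float)
g=cv2.GaussianBlur(g,(1,5),1)
for r in (205,225,245):
    gr=np.abs(np.gradient(g[r-3:r+4].mean(0)))
    pk=[c for c in range(1,330) if gr[c]>4 and gr[c]==gr[max(0,c-3):c+4].max()]
    print(r,[(c,round(gr[c],1)) for c in pk])
def lat(u,v):
    d=np.linalg.inv(K)@[u,v,1]; d=M[:3,:3]@np.array([d[0],-d[1],-d[2]]); o=M[:3,3]
    # in plane (out,z)
    on=(o[:2]-FC)@FN; return on,o[2],d[:2]@FN,d[2]
def axis(u,v,side,z=29,r=29):
    on,oz,dn,dz=lat(u,v); L=np.hypot(dn,dz)
    # line distance from the axis (a,z) = r ; normal
    x=on+dn*(z-oz)/dz; off=r*L/abs(dz)
    return x-side*off
def atp(u,v,z): on,oz,dn,dz=lat(u,v); return on+dn*(z-oz)/dz
np.save("/dev/null",0) if 0 else None
for r,es in [(215,[(152,-1),(236.5,1)])]:
    for u,s in es: print(u,axis(u,r,s))
E
```

```text
205 [(21, np.float64(6.4)), (66, np.float64(21.3)), (78, np.float64(6.3)), (108, np.float64(4.1)), (117, np.float64(4.2)), (128, np.float64(4.4)), (152, np.float64(17.9)), (156, np.float64(8.1)), (169, np.float64(5.6)), (186, np.float64(6.5)), (220, np.float64(4.3)), (227, np.float64(5.8)), (236, np.float64(15.8)), (263, np.float64(14.7)), (282, np.float64(33.0))]
225 [(25, np.float64(6.0)), (40, np.float64(4.2)), (58, np.float64(5.9)), (69, np.float64(18.5)), (81, np.float64(5.2)), (117, np.float64(4.6)), (142, np.float64(5.3)), (154, np.float64(18.8)), (158, np.float64(6.0)), (165, np.float64(5.3)), (187, np.float64(6.0)), (228, np.float64(6.2)), (236, np.float64(13.8)), (263, np.float64(19.3)), (283, np.float64(56.8))]
245 [(29, np.float64(4.6)), (36, np.float64(4.7)), (60, np.float64(5.5)), (73, np.float64(19.8)), (113, np.float64(4.0)), (143, np.float64(4.6)), (155, np.float64(20.4)), (180, np.float64(5.1)), (229, np.float64(6.8)), (237, np.float64(14.9)), (263, np.float64(18.4)), (283, np.float64(50.7))]
152 145.66628906265348
236.5 146.9299128860798
```

```bash
python3 - <<'E'
from h import *
import pickle
I=pickle.load(open("w24.pkl","rb")); M=np.array(I["cam_to_world"]);K=I["camera_matrix"]
def lat(u,v):
    d=np.linalg.inv(K)@[u,v,1]; d=M[:3,:3]@np.array([d[0],-d[1],-d[2]]); o=M[:3,3]
    return (o[:2]-FC)@FN,o[2],d[:2]@FN,d[2]
def axis(u,v,side,z=29,r=29):
    on,oz,dn,dz=lat(u,v); x=on+dn*(z-oz)/dz; return x-side*r*np.hypot(dn,dz)/abs(dz)
def atp(u,v,z): on,oz,dn,dz=lat(u,v); return on+dn*(z-oz)/dz
print(lat(280,210))
for v,a,b,c,d,e in [(205,66,152,236.2,263,281.5),(225,69.3,153.7,236.4,263,281.5),(245,73,155.2,237,263,281.5)]:
    print(v,"mid",axis(a,v,-1).round(1),"stray L/R z29",axis(b,v,-1).round(1),axis(c,v,1).round(1),"z32",axis(b,v,-1,32).round(1),axis(c,v,1,32).round(1),"plate f/b",atp(d,v,75).round(1),atp(e,v,75).round(1))
E
```

```text
(np.float64(205.4198884500033), np.float64(286.0308435839184), np.float64(0.008196021221452106), np.float64(-0.9567439606233197))
205 mid 87.5 stray L/R z29 146.4 146.9 z32 147.4 147.3 plate f/b 197.2 208.1
225 mid 87.5 stray L/R z29 146.2 146.6 z32 147.2 147.0 plate f/b 197.1 208.2
245 mid 87.8 stray L/R z29 145.8 146.6 z32 146.9 146.9 plate f/b 196.9 208.2
```

```bash
python3 - <<'E'
from h import *
import pickle
I=pickle.load(open("w24.pkl","rb")); M=np.array(I["cam_to_world"]);K=I["camera_matrix"]
p,R=pose(); T=np.eye(4);T[:3,:3]=R.as_matrix();T[:3,3]=p; X=np.linalg.inv(T)@M
T2=np.eye(4);T2[:3,:3]=Ro.from_euler("xyz",[1.521,1.569,-2.963]).as_matrix();T2[:3,3]=[500.873,71.912,93.382]; M=T2@X
def lat(u,v):
    d=np.linalg.inv(K)@[u,v,1]; d=M[:3,:3]@np.array([d[0],-d[1],-d[2]]); o=M[:3,3]
    return (o[:2]-FC)@FN,o[2],d[:2]@FN,d[2]
def axis(u,v,side,z=29,r=29):
    on,oz,dn,dz=lat(u,v); x=on+dn*(z-oz)/dz; return x-side*r*np.hypot(dn,dz)/abs(dz)
def atp(u,v,z): on,oz,dn,dz=lat(u,v); return on+dn*(z-oz)/dz
g=cv2.cvtColor(cv2.imread('pics/wrist19.png'),cv2.COLOR_BGR2GRAY).astype(float)
for r in (180,205,230):
    gr=np.abs(np.gradient(g[r-3:r+4].mean(0)))
    print(r,[(c,round(gr[c],1)) for c in range(1,330) if gr[c]>8 and gr[c]==gr[max(0,c-3):c+4].max()])
for v,a,b,c,d,e in [(180,40,142,237,277,300)]:
    print(v,"mid",axis(a,v,-1),"stray",axis(b,v,-1),axis(c,v,1),"plate",atp(d,v,75),atp(e,v,75))
E
```

```text
180 [(42, np.float64(23.1)), (141, np.float64(24.3)), (231, np.float64(9.7)), (238, np.float64(15.2)), (278, np.float64(18.8)), (302, np.float64(56.7))]
205 [(46, np.float64(21.6)), (47, np.float64(21.6)), (143, np.float64(23.1)), (231, np.float64(8.9)), (238, np.float64(16.2)), (278, np.float64(16.4)), (301, np.float64(56.9))]
230 [(51, np.float64(23.8)), (146, np.float64(26.1)), (232, np.float64(8.6)), (239, np.float64(15.2)), (277, np.float64(16.1)), (301, np.float64(49.6))]
180 mid 89.31141907424589 stray 148.69632547639867 147.335488289976 plate 201.2457452408619 212.57109335983088
```

```bash
python3 - <<'E'
from h import *
p,R=pose(); R1=down(1.797)
rows(p,R,F(202.3,2,95),R1,.7,n=3); rows(F(202.3,2,95),R1,F(202.3,2,51),R1,.7,n=3)
E
```

```text
3 rows
[[0.0,0.0,0.001,1.0,-1.26,-0.14,0.7],[0.0,0.0,0.001,1.0,-1.26,-0.14,0.7],[0.0,0.0,0.001,1.0,-1.26,-0.14,0.7]]
3 rows
[[0.0,0.0,0.0,1.47,0.0,-0.0,0.7],[0.0,0.0,0.0,1.47,0.0,-0.0,0.7],[0.0,0.0,0.0,1.47,0.0,-0.0,0.7]]
```

Emit:
send_rows --pt "0 0 0.001 1.0 -1.26 -0.14 0.7" --pt "0 0 0.001 1.0 -1.26 -0.14 0.7" --pt "0 0 0.001 1.0 -1.26 -0.14 0.7" --pt "0 0 0 0 0 0 0.7" --pt "0 0 0 0 0 0 0.7"

```text
time: 44.98
position: [501.0, 70.9, 94.8]
tool_rot: [1.302, 1.569, 3.099]
wrist_force: [0.3, 1.1, 0.4]
gripper_width: 25.7
```

```bash
python3 - <<'E'
from h import *
s=robot.sense();p,R=pose(); print(p,toF(p),s["wrist_force"],s["gripper_width"]); R1=down(1.797)
rows(p,R,F(202.5,2,51),R1,.7,n=3)
cv2.imwrite(f"pics/wrist25.png",robot.camera("wrist")[:,:,::-1])
E
```

```text
[500.98886574  70.92215116  94.81819291] (np.float64(201.63359145452867), np.float64(2.1747059532749415)) [0.33006461 1.08662873 0.40191902] 25.733246682098002
3 rows
[[-0.0,0.0,-0.001,1.46,0.0,0.03,0.7],[-0.0,0.0,-0.001,1.46,0.0,0.03,0.7],[-0.0,0.0,-0.001,1.46,0.0,0.03,0.7]]
```

View pics/wrist25.png

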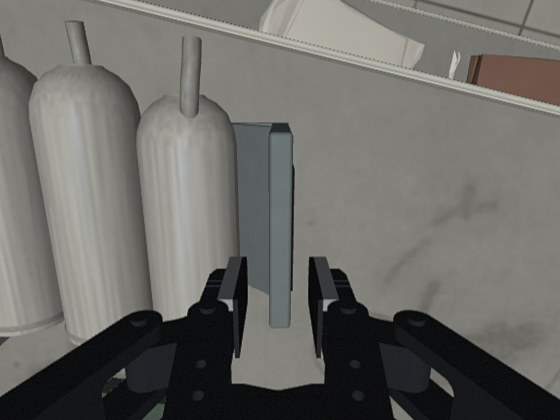

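Emit:
send_rows --pt "0 0 0 1.46 0 0.03 0.7" --pt "0 0 0 1.46 0 0.03 0.7" --pt "0 0 0 1.46 0 0.03 0.7" --pt "0 0 0 0 0 0 0.7"

```text
time: 45.52
position: [499.8, 71.8, 49.8]
tool_rot: [1.379, 1.567, -3.108]
wrist_force: [0.3, 0.2, 0.6]
gripper_width: 25.6
```

Emit:
send_rows --pt "0 0 0 0 0 0 0.9" --pt "0 0 0 0 0 0 1" --pt "0 0 0 0 0 0 1"

```text
time: 45.9
position: [501.0, 71.9, 51.4]
tool_rot: [1.08, 1.57, 2.876]
wrist_force: [-0.9, -0.6, -2.9]
gripper_width: 9.0
```

```bash
python3 - <<'E'
from h import *
s=robot.sense();p,R=pose(); print(p,toF(p),s["wrist_force"],s["gripper_width"])
E
```

```text
[500.95342367  71.90506804  51.44921333] (np.float64(202.5998744394084), np.float64(2.3603233189054964)) [-0.86892045 -0.56046308 -2.88957415] 9.010718330094168
```

Emit:
send_rows --pt "0 0 0 0 0 0.1 1" --pt "0 0 0 0 0 0.1 1" --pt "0 0 0 0 0 0.1 1" --pt "0 0 0 0 0 0.03 1" --pt "0 0 0 0 0 0 1"

```text
time: 46.52
position: [500.4, 75.2, 51.4]
tool_rot: [1.04, 1.57, 2.837]
wrist_force: [-1.3, 0.9, -3.1]
gripper_width: 9.1
```

Emit:
send_rows --pt "0 0 0 0 0 0 1" --pt "0 0 0 0 0 0 1"

```text
time: 46.78
position: [500.4, 75.1, 51.4]
tool_rot: [1.051, 1.57, 2.848]
wrist_force: [-1.4, 1.6, -3.0]
gripper_width: 9.4
```

```bash
python3 - <<'E'
from h import *
s=robot.sense();p,R=pose(); print(p,toF(p),s["wrist_force"],s["gripper_width"])
E
```

```text
[500.39778918  75.09695506  51.38184873] (np.float64(205.8364264093608), np.float64(2.53356238275101)) [-1.42667448  1.57801359 -2.97193956] 9.398608580920738
```

Release, rise to the same height as before and look again.

Emit:
send_rows --pt "0 0 0 0.05 0 0 0.9" --pt "0 0 0 0 0 0 0.7" --pt "0 0 0 0 0 0 0.7"

```text
time: 47.15
position: [500.9, 75.0, 51.1]
tool_rot: [-1.266, 1.57, 0.531]
wrist_force: [-0.1, 0.6, 0.6]
gripper_width: 25.7
```

Emit:
send_rows --pt "0 0 0 -1.5 0 0 0.7" --pt "0 0 0 -1.5 0 0 0.7" --pt "0 0 0 -2.4 0.8 0 0.7" --pt "0 0 0 -2.0 3.0 0 0.4"

```text
time: 47.65
position: [465.1, 66.8, 127.1]
tool_rot: [-1.593, 1.568, 0.204]
wrist_force: [0.2, -0.5, 1.0]
gripper_width: 42.2
```

Emit:
send_rows --pt "0 0 0 0 0 0 0.3" --pt "0 0 0 0 0 0 0.3"

```text
time: 47.9
position: [464.3, 66.7, 125.8]
tool_rot: [-1.469, 1.569, 0.328]
wrist_force: [0.2, -0.2, 0.7]
gripper_width: 59.9
```

```bash
python3 - <<'E'
from h import *
p,R=pose(); print(p,toF(p))
I=robot.camera_info("wrist"); M=np.array(I["cam_to_world"]);K=I["camera_matrix"]
import pickle; pickle.dump(I,open("w26.pkl","wb"))
im=robot.camera("wrist"); cv2.imwrite("pics/wrist26.png",im[:,:,::-1])
g=cv2.cvtColor(im,cv2.COLOR_RGB2GRAY).astype(float)
for r in (195,215,235):
    gr=np.abs(np.gradient(g[r-3:r+4].mean(0)))
    print(r,[(c,round(gr[c],1)) for c in range(1,340) if gr[c]>8 and gr[c]==gr[max(0,c-3):c+4].max()])
E
```

```text
[464.34653121  66.68349309 125.75995759] (np.float64(205.70878277411555), np.float64(-34.501029615112394))
195 [(71, np.float64(20.4)), (155, np.float64(19.3)), (232, np.float64(8.1)), (238, np.float64(15.6)), (270, np.float64(18.1)), (289, np.float64(30.2))]
215 [(74, np.float64(21.8)), (156, np.float64(19.8)), (233, np.float64(10.1)), (239, np.float64(14.3)), (270, np.float64(18.2)), (290, np.float64(51.2))]
235 [(77, np.float64(23.4)), (158, np.float64(21.1)), (234, np.float64(9.7)), (239, np.float64(15.8)), (270, np.float64(18.1)), (290, np.float64(52.1))]
```

View pics/wrist26.png

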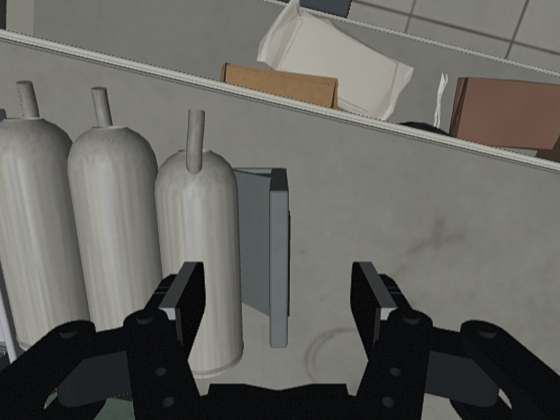

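```bash
cat > m.py <<'E'
from h import *
def meas(I,rowsd,fedge=None):
    M=np.array(I["cam_to_world"]);K=I["camera_matrix"]
    def lat(u,v):
        d=np.linalg.inv(K)@[u,v,1]; d=M[:3,:3]@np.array([d[0],-d[1],-d[2]]); o=M[:3,3]
        return (o[:2]-FC)@FN,o[2],d[:2]@FN,d[2]
    def axis(u,v,side,z=29,r=29):
        on,oz,dn,dz=lat(u,v); x=on+dn*(z-oz)/dz; return x-side*r*np.hypot(dn,dz)/abs(dz)
    def atp(u,v,z): on,oz,dn,dz=lat(u,v); return on+dn*(z-oz)/dz
    for v,a,b,c,d,e in rowsd:
        print(v,"mid",axis(a,v,-1).round(1),"stray L/R",axis(b,v,-1).round(1),axis(c,v,1).round(1),"plate",atp(d,v,75).round(1),atp(e,v,75).round(1))
E
python3 - <<'E'
from m import *
import pickle
I=pickle.load(open("w26.pkl","rb"))
meas(I,[(195,71,155,238,270,288.5),(215,74,156.3,238.7,270,288.7),(235,77,158,239.3,270,288.7)])
E
```

```text
195 mid 90.5 stray L/R 147.8 147.3 plate 200.3 211.2
215 mid 90.3 stray L/R 147.3 147.4 plate 200.3 211.4
235 mid 90.1 stray L/R 147.2 147.4 plate 200.2 211.5
```

```bash
python3 - <<'E'
from h import *
p,R=pose(); R1=down(1.797)
rows(p,R,F(146.5,8,90),R1,1,n=4); rows(F(146.5,8,90),R1,F(146.5,8,63),R1,1,n=2)
E
```

```text
4 rows
[[-0.0,0.0,0.0,0.88,-1.06,-1.48,1],[-0.0,0.0,0.0,0.88,-1.06,-1.48,1],[-0.0,0.0,0.0,0.88,-1.06,-1.48,1],[-0.0,0.0,0.0,0.88,-1.06,-1.48,1]]
2 rows
[[0.0,0.0,0.0,1.35,0.0,-0.0,1],[0.0,0.0,0.0,1.35,0.0,-0.0,1]]
```

Emit:
send_rows --pt "0 0 0 0.88 -1.06 -1.48 1" --pt "0 0 0 0.88 -1.06 -1.48 1" --pt "0 0 0 0.88 -1.06 -1.48 1" --pt "0 0 0 0.88 -1.06 -1.48 1" --pt "0 0 0 0 0 0 1"

```text
time: 48.58
position: [518.6, 17.3, 88.6]
tool_rot: [1.242, 1.569, 3.037]
wrist_force: [0.3, 0.1, -0.0]
gripper_width: -0.2
```

Emit:
send_rows --pt "0 0 0 1.0 0 0 1" --pt "0 0 0 1.0 0 0 1" --pt "0 0 0 0.4 0 0 1" --pt "0 0 0 0 0 0 1"

```text
time: 49.08
position: [517.5, 18.7, 65.3]
tool_rot: [1.22, 1.569, 3.017]
wrist_force: [0.5, -0.8, -0.6]
gripper_width: 0.0
```

Emit:
send_rows --pt "0 0 0 0.3 0 0 1" --pt "0 0 0 0.15 0 0 1" --pt "0 0 0 0 0 0 1"

```text
time: 49.45
position: [518.0, 18.4, 61.2]
tool_rot: [1.008, 1.57, 2.804]
wrist_force: [0.6, -0.2, 0.3]
gripper_width: -0.1
```

Emit:
send_rows --pt "0 0 0 0.1 0 0 1" --pt "0 0 0 0 0 0 1"

```text
time: 49.7
position: [517.9, 18.4, 60.2]
tool_rot: [1.069, 1.57, 2.866]
wrist_force: [0.1, -0.3, -0.7]
gripper_width: 0.2
```

Emit:
send_rows --pt "0 0 0 0.1 0 0 1" --pt "0 0 0 0 0 0 1"

```text
time: 49.95
position: [517.9, 18.4, 59.1]
tool_rot: [1.109, 1.57, 2.906]
wrist_force: [-0.5, 0.0, 0.1]
gripper_width: -0.1
```

Emit:
send_rows --pt "0 0 0 0.08 0 0 1" --pt "0 0 0 0 0 0 1"

```text
time: 50.2
position: [517.9, 18.4, 58.3]
tool_rot: [1.101, 1.57, 2.897]
wrist_force: [-0.5, -0.8, -0.0]
gripper_width: 0.3
```

Emit:
send_rows --pt "0 0 0 0.06 0 0 1" --pt "0 0 0 0 0 0 1"

```text
time: 50.45
position: [517.9, 18.4, 57.7]
tool_rot: [1.083, 1.57, 2.88]
wrist_force: [-0.5, 0.9, 0.7]
gripper_width: 0.0
```

Emit:
send_rows --pt "0 0 0 0.06 0 0 1" --pt "0 0 0 0 0 0 1"

```text
time: 50.7
position: [517.9, 18.4, 57.1]
tool_rot: [1.113, 1.57, 2.91]
wrist_force: [-0.2, 0.0, 0.2]
gripper_width: 0.0
```

Emit:
send_rows --pt "0 0 0 0.1 0 0 1" --pt "0 0 0 0 0 0 1"

```text
time: 50.95
position: [517.9, 18.4, 56.1]
tool_rot: [1.099, 1.57, 2.896]
wrist_force: [-0.1, 0.1, 0.3]
gripper_width: 0.1
```

Emit:
send_rows --pt "0 0 0 0.1 0 0 1" --pt "0 0 0 0 0 0 1"

```text
time: 51.2
position: [517.9, 18.4, 55.1]
tool_rot: [1.114, 1.57, 2.911]
wrist_force: [0.6, 0.0, 0.5]
gripper_width: -0.0
```

```bash
python3 - <<'E'
from h import *
for c in ("wrist","side"): cv2.imwrite(f"pics/{c}27.png",robot.camera(c)[:,:,::-1])
cv2.imwrite('pics/s27.png',cv2.resize(cv2.imread('pics/side27.png')[170:290,250:410],None,fx=5,fy=5,interpolation=cv2.INTER_CUBIC))
E
```

```text
(no output)
```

View pics/wrist27.png

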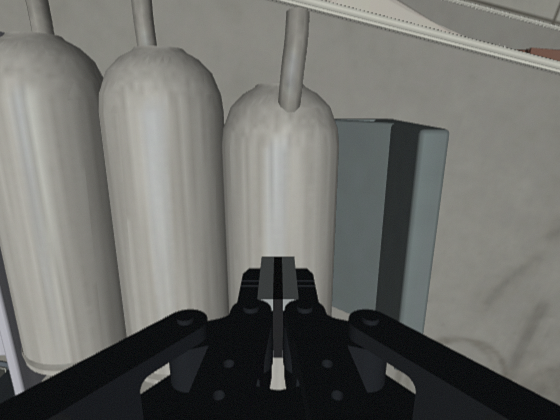

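View pics/s27.png

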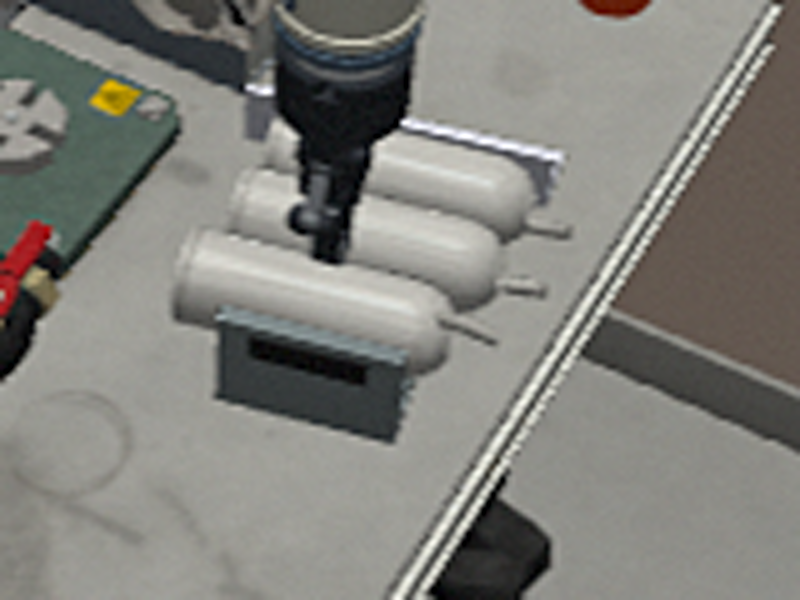

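Emit:
send_rows --pt "0 0 0 0.1 0 0 1" --pt "0 0 0 0.1 0 0 1" --pt "0 0 0 0 0 0 1"

```text
time: 51.68
position: [517.8, 18.4, 53.0]
tool_rot: [1.127, 1.57, 2.923]
wrist_force: [-0.3, 0.7, -0.3]
gripper_width: -0.2
```

Emit:
send_rows --pt "0 0 0 0.1 0 0 1" --pt "0 0 0 0.05 0 0 1" --pt "0 0 0 0 0 0 1"

```text
time: 52.05
position: [517.9, 18.4, 51.6]
tool_rot: [1.119, 1.57, 2.915]
wrist_force: [-0.5, -0.8, -0.6]
gripper_width: 0.4
```

Emit:
send_rows --pt "0 0 0 0.1 0 0 1" --pt "0 0 0 0.1 0 0 1" --pt "0 0 0 0 0 0 1"

```text
time: 52.42
position: [517.8, 18.4, 49.5]
tool_rot: [1.126, 1.57, 2.923]
wrist_force: [0.3, -1.0, 0.9]
gripper_width: 0.0
```

```bash
python3 - <<'E'
from h import *
print(robot.sense()["wrist_force"],pose()[0])
im=robot.camera("wrist"); cv2.imwrite("pics/wrist28.png",im[:,:,::-1])
for P in (F(146.6,7,50),F(146.6,7,58)): print(pix("wrist",P))
E
```

```text
[ 0.31786414 -1.00216534  0.86120955] [517.84695752  18.39549516  49.53161356]
[279.8172269  257.38815843]
[279.94141373 264.72017534]
```

View pics/wrist28.png

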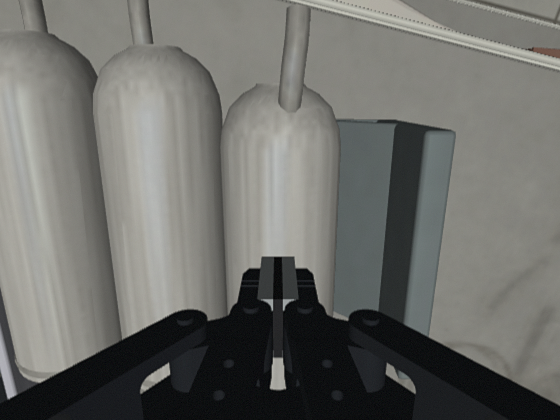

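```bash
python3 - <<'E'
from m import *
I=robot.camera_info("wrist"); print(I["camera_matrix"][0,0],np.round(I["cam_to_world"][:3,3],1), toF(I["cam_to_world"][:2,3]))
import pickle; pickle.dump(I,open("w28.pkl","wb"))
g=cv2.cvtColor(cv2.imread("pics/wrist28.png"),cv2.COLOR_BGR2GRAY).astype(float)
for r in (170,190,210):
    gr=np.abs(np.gradient(g[r-3:r+4].mean(0)))
    print(r,[(c,round(gr[c],1)) for c in range(1,470) if gr[c]>7 and gr[c]==gr[max(0,c-3):c+4].max()])
M=np.array(I["cam_to_world"]);K=I["camera_matrix"]
def lat(u,v):
    d=np.linalg.inv(K)@[u,v,1]; d=M[:3,:3]@np.array([d[0],-d[1],-d[2]]); o=M[:3,3]
    return (o[:2]-FC)@FN,o[2],d[:2]@FN,d[2]
def axis(u,v,side,z=29,r=29):
    on,oz,dn,dz=lat(u,v); x=on+dn*(z-oz)/dz; return x-side*r*np.hypot(dn,dz)/abs(dz)
for v,l,r in [(170,222,337.5),(190,222,338),(210,222,339)]:
    for z in (20,24,29,33): print(v,z,axis(l,v,-1,z).round(1),axis(r,v,1,z).round(1),"mid",axis(95,v,-1,z).round(1))
E
```

```text
372.40088805657473 [448.4   1.2 210.9] (np.float64(145.3999790165743), np.float64(-64.75173473337998))
170 [(100, np.float64(23.3)), (221, np.float64(16.5)), (228, np.float64(7.6)), (337, np.float64(12.0)), (390, np.float64(27.4)), (420, np.float64(16.1)), (451, np.float64(21.1))]
190 [(103, np.float64(22.7)), (222, np.float64(16.4)), (336, np.float64(11.7)), (389, np.float64(27.1)), (418, np.float64(17.0)), (448, np.float64(20.5))]
210 [(105, np.float64(26.1)), (223, np.float64(16.3)), (336, np.float64(10.4)), (387, np.float64(28.5)), (416, np.float64(17.4)), (445, np.float64(20.0))]
170 20 146.1 147.4 mid 83.3
170 24 146.7 146.7 mid 85.3
170 29 147.5 145.9 mid 87.8
170 33 148.1 145.2 mid 89.7
190 20 145.7 148.1 mid 81.9
190 24 146.3 147.5 mid 83.9
190 29 147.1 146.6 mid 86.5
190 33 147.7 145.9 mid 88.5
210 20 145.3 149.2 mid 80.5
210 24 145.9 148.5 mid 82.6
210 29 146.7 147.6 mid 85.1
210 33 147.3 146.9 mid 87.2
```

```bash
python3 - <<'E'
from h import *
cv2.imwrite(f"pics/side28.png",robot.camera("side")[:,:,::-1])
a=cv2.imread('pics/side28.png')
for z in (49.5,58): print(pix("side",F(146.6,7,z)))
cv2.imwrite('pics/s28.png',cv2.resize(a[190:260,280:360],None,fx=9,fy=8,interpolation=cv2.INTER_CUBIC))
s=robot.sense(); print(s["wrist_force"],s["joint_efforts"])
E
```

```text
[315.21957984 225.94459778]
[315.36114224 224.05827809]
[-0.06424812 -0.14315169  0.41323228] [-3.92741795e-04 -5.03894126e+01 -1.70110112e+01  5.15001429e-04
  4.08559761e-03  9.41948701e-05]
```

View pics/s28.png

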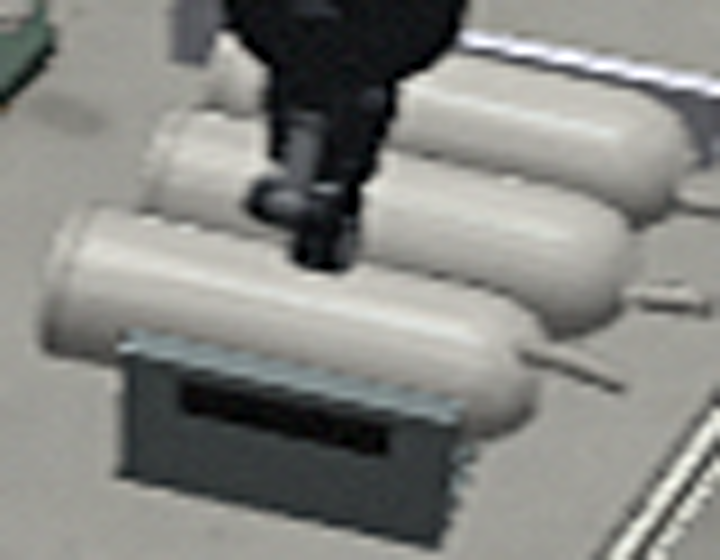

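```bash
python3 - <<'E'
from h import *
p,R=pose()
w=[(p,R),(p+[0,0,60],R),([400,-60,160],down(1.5)),([310,-300,200],down(1.0))]
for (a,b),(c,d) in zip(w,w[1:]): rows(np.array(a,float),b,c,d,1)
E
```

```text
2 rows
[[0.0,0.0,0.0,-3.0,0.0,0.0,1],[0.0,0.0,0.0,-3.0,0.0,0.0,1]]
3 rows
[[0.099,0.0,-0.0,-1.68,4.42,-1.67,1],[0.099,0.0,-0.0,-1.68,4.23,-2.09,1],[0.099,0.0,-0.0,-1.68,4.0,-2.5,1]]
5 rows
[[0.1,0.0,0.0,-0.8,1.46,-4.92,1],[0.1,0.0,0.0,-0.8,0.96,-5.04,1],[0.1,0.0,0.0,-0.8,0.45,-5.11,1],[0.1,0.0,0.0,-0.8,-0.06,-5.13,1],[0.1,0.0,0.0,-0.8,-0.57,-5.09,1]]
```

Emit:
send_rows --pt "0 0 0 -2.0 0 0 1" --pt "0 0 0 -4.0 0 0 1" --pt "0.099 0 0 -1.68 4.42 -1.67 1" --pt "0.099 0 0 -1.68 4.23 -2.1 1" --pt "0.099 0 0 -1.68 4.0 -2.5 1"

```text
time: 53.15
position: [398.9, -60.6, 160.7]
tool_rot: [1.53, 1.57, 3.027]
wrist_force: [0.2, -0.2, 0.7]
gripper_width: 0.1
```

Emit:
send_rows --pt "0.1 0 0 -0.8 1.46 -4.9 1" --pt "0.1 0 0 -0.8 0.96 -5.0 1" --pt "0.1 0 0 -0.8 0.45 -5.1 1" --pt "0.1 0 0 -0.8 0 -5.1 1" --pt "0.1 0 0 -0.8 -0.57 -5.1 1"

```text
time: 53.78
position: [308.7, -300.6, 200.7]
tool_rot: [2.803, 1.571, -2.484]
wrist_force: [0.1, -0.3, -0.7]
gripper_width: 0.1
```

```bash
python3 - <<'E'
from h import *
p,R=pose(); print(p)
for c in ("side","top"):
    cv2.imwrite(f"pics/{c}29.png",robot.camera(c)[:,:,::-1])
    for l in ("chock_plate","chock","shell_stray_center","shell_mid_center","shell_near_center","bottle","cup","tap","manifold"):
      print(c,l,[(np.round([*toF(d["position"])]).tolist(),np.round(d["position"]).tolist(),round(d["p"],2)) for d in robot.place_of(l,c)][:1])
cv2.imwrite('pics/s29.png',cv2.resize(cv2.imread('pics/side29.png')[180:280,270:370],None,fx=6,fy=6,interpolation=cv2.INTER_CUBIC))
cv2.imwrite('pics/t29.png',cv2.resize(cv2.imread('pics/top29.png')[200:300,245:365],None,fx=6,fy=6,interpolation=cv2.INTER_CUBIC))
E
```

```text
[ 308.69149246 -300.58542593  200.66650727]
side chock_plate [([203.0, 3.0], [501.0, 72.0, 75.0], 0.6)]
side chock [([190.0, -2.0], [500.0, 58.0, 2.0], 0.92)]
side shell_stray_center [([146.0, 10.0], [520.0, 19.0, 25.0], 0.59)]
side shell_mid_center [([92.0, -4.0], [520.0, -38.0, 30.0], 0.63)]
side shell_near_center []
side bottle [([-212.0, -98.0], [496.0, -354.0, 1.0], 0.75)]
side cup [([276.0, 272.0], [748.0, 204.0, 2.0], 0.89)]
side tap [([223.0, 190.0], [680.0, 134.0, 0.0], 0.66)]
side manifold [([392.0, 251.0], [700.0, 312.0, -2.0], 0.59)]
top chock_plate [([203.0, -1.0], [498.0, 71.0, 76.0], 0.96)]
top chock [([182.0, 2.0], [505.0, 52.0, 4.0], 0.76)]
top shell_stray_center [([147.0, 14.0], [525.0, 20.0, 26.0], 0.71)]
top shell_mid_center [([92.0, -4.0], [520.0, -37.0, 29.0], 0.57)]
top shell_near_center [([34.0, -13.0], [524.0, -96.0, 30.0], 0.86)]
top bottle [([-205.0, -102.0], [490.0, -348.0, 0.0], 0.8)]
top cup [([278.0, 271.0], [746.0, 206.0, -3.0], 0.96)]
top tap [([223.0, 189.0], [678.0, 133.0, 5.0], 0.94)]
top manifold [([394.0, 250.0], [700.0, 314.0, 7.0], 0.65)]
```

View pics/s29.png

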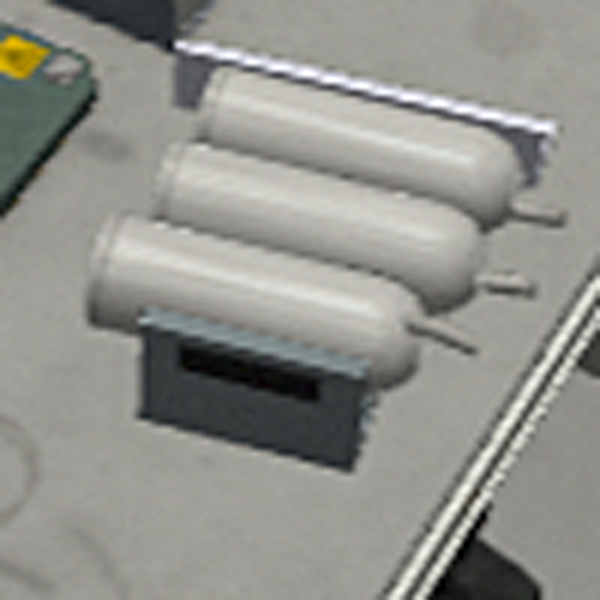

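View pics/t29.png

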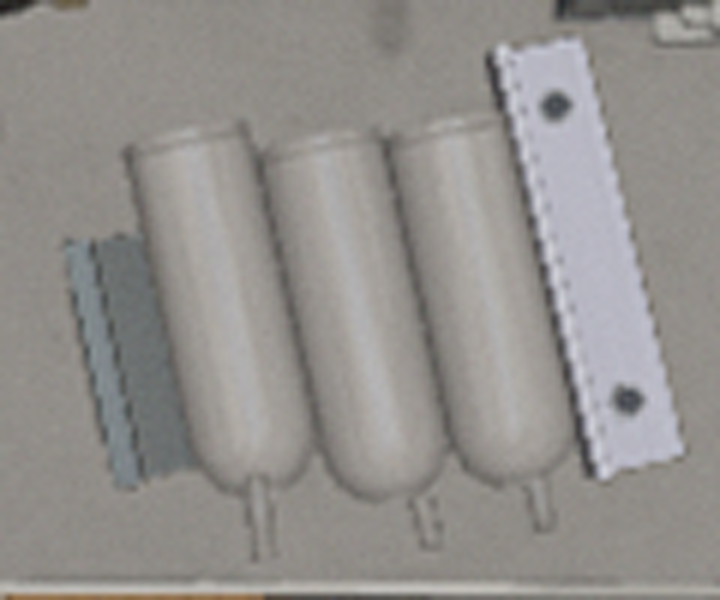

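```bash
python3 - <<'E'
from h import *
s=robot.sense(); print(s["time"],np.abs(s["dq"]).max()); print(robot.sign_off())
E
```

```text
54.775 0.0010115595273380098
the job is handed in; nothing more can be done
None
```

I laid the stray shell as the outermost of the row, closed the row up against the fence, and pushed the chock toe first against it. I then signed off at 54.8 s with the arm parked clear and still.

**How it went:**
- The first grip on the stray was tilted to clear the item hanging from the hook rods. I set the shell down once and re-gripped it upright, so its nipple points the same way as the other two.
- I closed the row with two open fingers, stopping when the side force reached about 30 N.
- I carried the chock over, set it down square and pushed it in with light force.
- Wrist-camera measurements then suggested the chock had wedged the stray up by about 3 mm, so I pulled it back 3.3 mm.

**Last checks:**
- **Row:** In the last top and side views the three shells lie parallel, touching and square to the fence, with the shell centres within about ±14 mm of the fence's middle.
- **Chock:** The stray's axis measured 58.4–59.3 mm ahead of the chock plate, where 60 mm is nominal. That means contact with no gap, and leaves up to about 1.6 mm of lift possible.
- **Bystanders:** The bottle, cup, tap and manifold are where they started, within about 4 mm.

**What failed or disagreed:**
- The spacing between the stray and the middle shell read anywhere from 54.5 to 58.8 mm, depending on the method, against 58 mm when tight. A gap of 2–3 mm between the nearer shells or at the fence can't be ruled out.
- I tried to check the stray's height by touching its top with the closed fingers. They felt nothing down to 49.5 mm, below where the top should be, so that check told me nothing.

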